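# Nip up a cooling-water compression nut

## Robot

A 6-joint arm with a two-finger parallel gripper is mounted at the origin on the work surface. World frame = base frame: x ahead of the robot, y to its left, z up, the work surface at z = 0. Lengths are in m, angles in rad, forces in N, time in s.
With the tool pointing down it reaches from about 0.375 to 0.75 m from the base axis. Payload 9 kg.
Tool frame: the origin (TCP) lies midway between the tips of the shut fingers; the grasp point (between the pads) lies 19 mm behind it (manip.pinch_z is the distance from the TCP to the grasp point, in m); z points along the fingers, y is the direction in which the jaws open and shut (so a half turn about z gives the same grasp; the last joint's range is limited). The gripper opens to 85 mm and grips with 20 to 120 N. Pads are 22 mm wide; open, the fingers measure 114 mm over their backs; the gripper's body (76 mm by 85 mm) begins 54 mm behind the grasp point. The pads swing forward as they close: fully open they stand 13 mm farther back than shut.
Start: joints at [1.089, 0.104, 0.097, 1.564, 0, 1.353], TCP at [0.156, 0.579, 0.231] pointing down, gripper open.
Joint ranges: [-2.99, 2.99], [-0.84, 1.86], [-1.1, 1.16], [-1.84, 2.11], [-1.51, 1.56], [-3.14, 3.14]. Speed limits (rad/s): [2.22, 2.22, 2.57, 3.14, 3.14, 3.14].

## Interface

Orientations are given as [roll, pitch, yaw] about the fixed x, y, z axes, in that order (R = Rz(yaw) Ry(pitch) Rx(roll)).
In Python, from bench import manip gives the robot as it stands. The module is installed in compiled form; this text tells all that it offers.
- The arm moves only by the tool carry_out, never from a script. Its argument "series" is a list of rows, each a list of 2 entries, a list of its own where there are three numbers: the shift along the tool's x, y, z normalised to -1 to 1, where 1 is 2.5 cm, then the turn, a rotation vector about the tool's x, y, z normalised to -1 to 1, where 1 is 0.08 rad. A call has exactly 10 rows; each row shifts and turns the commanded pose from where the row before left it, along the tool's axes as they then stand; what a row does not reach is not made up. A row lasts 1/12 s, in which the tool goes at most 41.7 mm and 7.16 degrees, less where a joint would pass 70% of its speed; a pose out of reach is approached as far as the arm can. A call with a number of a shift or a turn outside -1 to 1 is refused whole. A call with a gripper value outside its range is refused whole. "grip" is the opening in per cent of the stroke, from 0 (shut) to 100 (fully open), set as the call begins (left out, the last holds). The fingers move at their own pace and stop on an object; the grip force is fixed at half the most. Time passes only in rows, so rows that do not move let the fingers close, or fill a call up. It gives the time, the measured TCP pose, the force and the opening at its end, in the units of the state.
- manip.read_state(): the state, without advancing time (a new reading comes with each control period).
- manip.snapshot(name): name is "side" or "top"; returns a dict with "color" (400x640x3 uint8, red, green, blue), "fov_y" (degrees; the focal length in pixels is half the picture's height over the tangent of half this angle, whatever the lens; pixels are square), "cx", "cy" (the principal point, pixels), "extrinsics" (4x4, takes a point from world to camera coordinates). Camera axes: x right, y up, looking along -z (the intrinsics and any distortion apply to the point x, -y, -z); pixel columns grow to the right and rows downward; lengths in m; the calibration is good to about 2 mm. A picture is of the moment at which its call begins. There is no depth.
- manip.finish_job(): hands the job in, once; it reports no verdict.
The state is a dict: "clock": time; "q": joint angles; "joint_vel": joint speeds; "effort": joint torques, N m; "eef_pos": TCP position; "tool_rot": TCP orientation; "force": force on the tool from outside, world axes, zero at the start; "ft_torque": the same for the moment, N m; "gripper_width": opening from 0.0 (shut) to 1.0 (fully open).
Only numpy, scipy, OpenCV 4.12 (cv2) and the standard library are available. Lean on these libraries where they do the work, as an engineer would, in place of code of your own. Each camera call takes 0.05 s, during which the arm holds its last target.

## Task

On the cooling-water manifold, run the brass compression nut down clockwise with the fingers until it is finger-tight (it stops hard), then tighten it one flat more (a sixth of a turn) with the large open-ended wrench, and lay the wrench back flat on the table. Use only the wrench beyond finger-tight, do not shove the springy fitting sideways, and leave the other things where they are.

Things in the scene. Friction and masses are not known exactly. Their poses are not given: they have to be found in the camera images.
- nut_mid (a point): brass hex compression nut, 30 mm across flats, 34.6 mm across corners, 20 mm high, on an upright fitting; point on its upright axis at half height, 86 mm above the table (hex from 76 to 96 mm); does not rise or sink as it turns. x axis square to one of the six flats, z up. Tightens clockwise seen from above; starts 0.7 to 1.25 rad short of finger-tight
- seat (a joint): how far the nut has pushed its ferrule to its seat, rad of nut turn: 0 at the start, 0.25 when finger-tight. The nut first turns easily (0.12 N m), drags (0.25 N m) over these last 0.25 rad, then stops hard: finger-tight. Unwinding takes 0.12 N m and leaves this value, so the nut can turn back while the wrench is put on: then take up that slack
- ferrule (a joint): how far the nut has been tightened beyond finger-tight, rad: 0 until then; one flat is 1.05. It takes about 0.9 N m and never goes back
- stub_top (a point): centre of the top of the capped copper stub (19 mm across) that passes up through the nut, on its axis, 126 mm above the table. Below the nut: 28 mm round brass neck, 70 x 70 mm aluminium block up to 51 mm high, 90 x 110 mm foot. Fitting and nut stand on a springy mount that yields sideways 1 mm per 4 N and springs back; more than 6 mm (24 N) harms it
- wrench_jaw (a point): centre of the open jaw, half-way up, of the larger of two open-ended steel wrenches lying flat; 12 mm thick, about 0.28 kg. x axis: out of the mouth (handle runs to -x), z up. Mouth 31.8 mm wide between parallel flats, flared tips 19 mm ahead of this point, throat 19 mm behind it: with a nut corner at the throat this point is within 2 mm of the nut's axis. Head 62 mm wide
- wrench_grip (a point): point on the large wrench's handle, half-way up its thickness (6 mm above the table at the start), 90 mm behind the jaw centre; the handle is 18 mm wide and 12 mm thick here and ends 190 mm behind the jaw centre; same axes as wrench_jaw
- small_wrench_mid (a point): middle of the smaller open-ended wrench (mouth 20 mm, 160 mm handle, 10 mm thick), which does not fit: leave it alone; x axis towards its mouth
- mirror_mount_a: mirror mount on a post, 130 mm tall, bystander; origin under its foot
- mirror_mount_b: another mirror mount on a post, 130 mm tall, bystander; origin under its foot
- spare_nut: loose brass nut, 22 mm across flats, 14 mm high, lying on the table, bystander; origin at its underside
- screw_tray: grey open tray 90 x 120 x 22 mm, bystander; origin at its underside
- clamp: dark steel table clamp 50 x 20 x 15 mm, bystander; origin at its underside
- lens_tube: black lens tube, 30 mm across, 50 mm tall, standing, bystander; origin at its underside
- power_head: black round sensor head, 60 mm across, 18 mm high, bystander; origin at its underside
There are look-alikes about, which are no part of the job. There is more than one size of the part that bears nut_mid; the job needs the smallest.

How it is judged:
On the way, in this order (a step that is already met when the one before it is completed fails the run):
1. the nut is run down finger-tight with the fingers (value of joint seat above 0.19 rad and value of joint ferrule below 0.22 rad), for 0.1 s.
2. the nut is tightened one flat more with the wrench (value of joint ferrule between 0.8 and 1.3 rad), for 0.1 s.
At the end, for the whole second after the job is handed in: the nut has been tightened 0.80 to 1.30 rad (46 to 74 degrees) beyond finger-tight, the fitting is back within 3 mm of where it stood, and the wrench lies flat on the table (its grip and jaw points below 12 mm), at rest (all of step 2 and distance of stub_top from where it was at the start of the episode below 0.003 m and height (world z) of each of wrench_grip, wrench_jaw below 0.012 m and linear speed of wrench below 0.02 m/s); the robot touches nothing.
It fails at once if the fingers, not the wrench, force the nut more than 0.22 rad past finger-tight (contact force between the fingers and nut above 1 N and value of joint ferrule above 0.22 rad).
It fails at once if the wrench turns the nut before it is finger-tight (contact force between wrench and nut above 1 N and value of joint seat below 0.19 rad).
It fails at once if the fitting is shoved more than 6 mm sideways (about 24 N) (distance of stub_top from where it was at the start of the episode above 0.006 m).
It fails at once if the wrench is dropped or slammed onto the table (height (world z) of wrench_grip below 0.03 m and linear speed of wrench above 0.8 m/s).
It fails at once if a bystander is moved more than 30 mm (distance of any of small_wrench_mid, mirror_mount_a, mirror_mount_b, spare_nut, screw_tray, clamp, lens_tube, power_head from where it was at the start of the episode above 0.03 m).
It also fails if it takes over 72 s, if anything falls off the work surface, if the arm or the gripper's body presses on something with over 40 N, if the wrist force passes 120 N, or if a joint passes its speed limit or range.

## Working session

There is one attempt and no reset: what is moved stays moved. The work goes in short steps, Python scripts to look and compute and a tool call to move; the robot and the scene stay as the last step left them, time stands still between calls to the robot, and variables do not carry over. Pictures are saved under pics/ and viewed, and the job is handed in when it is done.

Besides the shell and the picture viewer there is one more tool, called after "Request:" in YAML: its name, and indented under it one key for each argument. carry_out: Moves the arm, as the interface text tells. Its arguments: {"type":"object","properties":{"series":{"type":"array"},"grip":{"type":"number"}},"required":["series"]}

```bash
mkdir -p pics; python3 - <<'E'
from bench import manip
import cv2,numpy as np
for n in("side","top"):
    s=manip.snapshot(n)
    cv2.imwrite(f"pics/{n}0.png",s["color"][:,:,::-1])
    print(n,s["fov_y"],s["cx"],s["cy"],s["extrinsics"].round(4).tolist(),[k for k in s])
print(manip.read_state(),manip.pinch_z)
E
```

```text
side 47.36182118862332 322.63687400879496 200.46636096647117 [[-0.9906, -0.1368, 0.0005, 0.503], [0.1057, -0.763, 0.6377, -0.0796], [-0.0869, 0.6317, 0.7703, -1.1897], [0.0, 0.0, 0.0, 1.0]] ['color', 'fov_y', 'cx', 'cy', 'extrinsics']
top 49.42912621743308 318.06174992139654 203.54131064896973 [[-0.0019, -0.9999, 0.012, 0.0434], [0.9896, -0.0002, 0.1439, -0.5355], [-0.1439, 0.0122, 0.9895, -1.1457], [0.0, 0.0, 0.0, 1.0]] ['color', 'fov_y', 'cx', 'cy', 'extrinsics']
{'clock': 0.1, 'q': array([ 1.08928771e+00,  1.04619598e-01,  9.65500696e-02,  1.56389858e+00,
       -1.28299634e-05,  1.35312933e+00]), 'joint_vel': array([-2.08045428e-05, -2.03885681e-03,  3.07923277e-03,  4.01056406e-04,
       -1.00108199e-03,  7.30755498e-04]), 'effort': array([ 7.60458555e-03, -5.58207250e+01,  5.04718280e+01,  1.30340568e-02,
       -2.34507152e-04,  2.82771430e-05]), 'eef_pos': array([0.15630976, 0.57897495, 0.23061346]), 'tool_rot': array([-3.14044575e+00, -2.40521175e-04,  2.87775090e+00]), 'force': array([-0.16443008,  0.13749279,  0.08519682]), 'ft_torque': array([ 0.05443773,  0.01797675, -0.02542876]), 'gripper_width': 1.0026550889734058} 0.0187
```

View pics/side0.png

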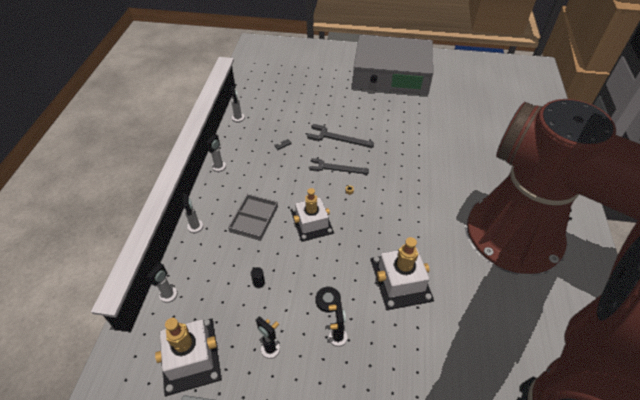

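View pics/top0.png

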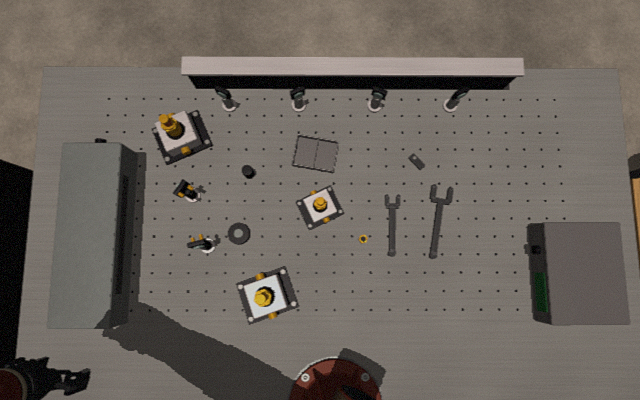

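```bash
cat > h.py <<'E'
from bench import manip
import cv2,numpy as np
def cam(s):
    f=200/np.tan(np.radians(s["fov_y"])/2); return f,s["cx"],s["cy"],np.array(s["extrinsics"])
def proj(s,p):
    f,cx,cy,E=cam(s); c=E[:3,:3]@np.array(p)+E[:3,3]
    return np.array([cx+f*c[0]/-c[2], cy+f*-c[1]/-c[2]])
def back(s,u,v,z):
    f,cx,cy,E=cam(s); d=np.array([(u-cx)/f,-(v-cy)/f,-1]); R=E[:3,:3];o=-R.T@E[:3,3]; d=R.T@d
    return o+d*(z-o[2])/d[2]
def crop(s,name,u0,v0,w,h,k):
    c=s["color"][v0:v0+h,u0:u0+w,::-1]
    cv2.imwrite(name,cv2.resize(c,None,fx=k,fy=k,interpolation=cv2.INTER_CUBIC))
E
python3 - <<'E'
from h import *
t=manip.snapshot("top"); s=manip.snapshot("side")
crop(t,"pics/t_fit.png",290,170,60,60,10)
crop(t,"pics/t_wr.png",375,175,90,90,6)
crop(s,"pics/s_fit.png",280,175,65,70,8)
crop(s,"pics/s_wr.png",300,115,80,65,9)
for p in([0,0,0],[.156,.579,.231]): print(proj(t,p),proj(s,p))
E
```

```text
[334.51466621 406.65716594] [515.46560166 230.97115637]
[ 69.63897491 365.70351207] [508.90480212 447.71291462]
```

View pics/t_fit.png

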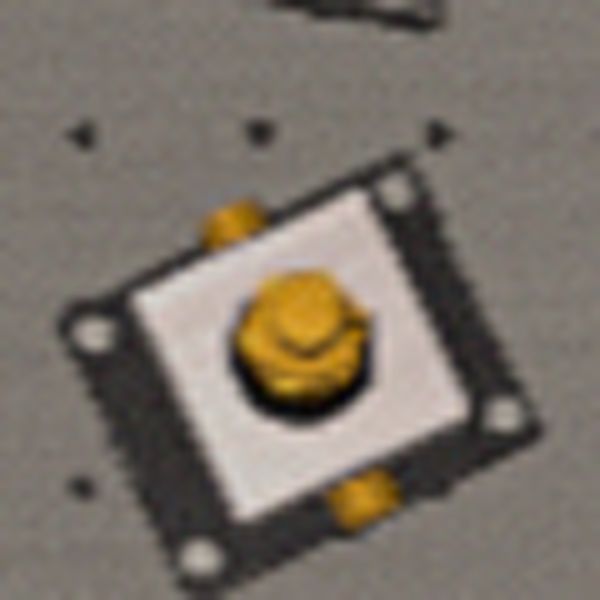

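View pics/t_wr.png

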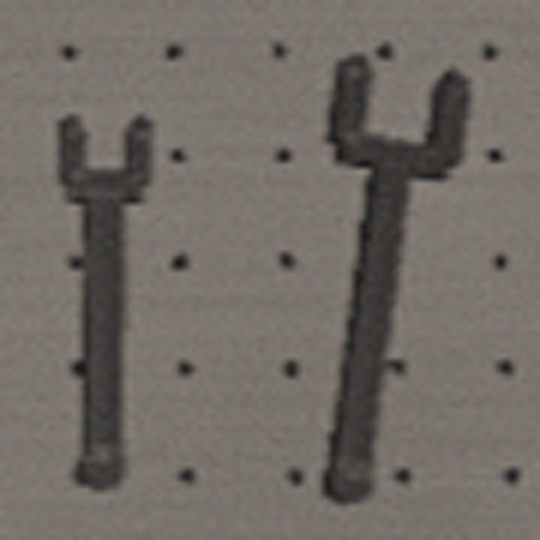

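View pics/s_fit.png

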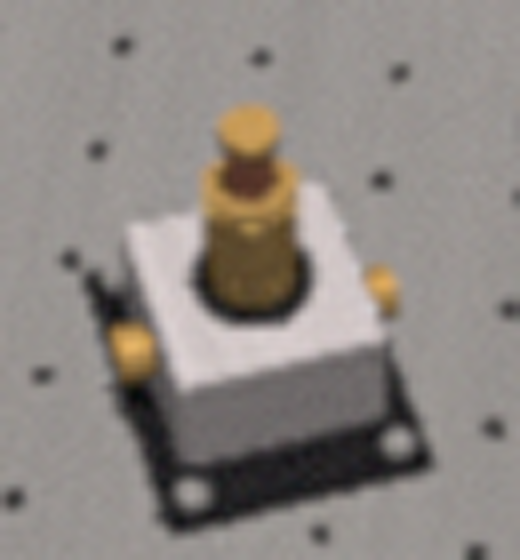

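View pics/s_wr.png

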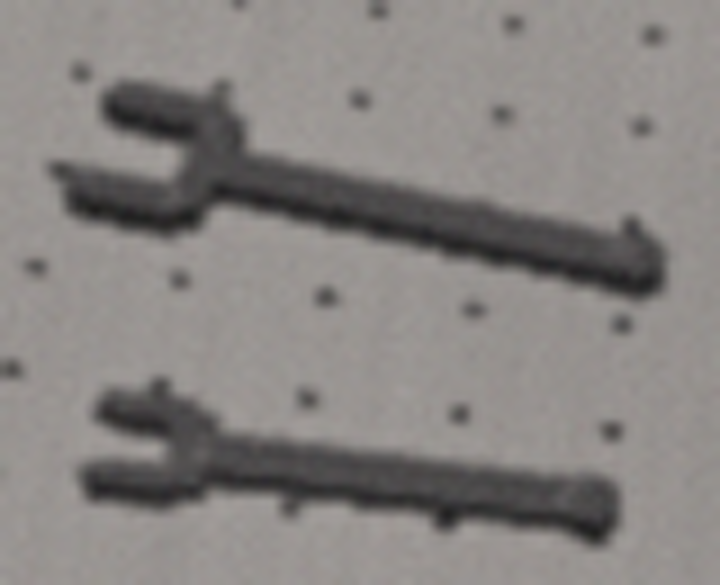

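```bash
cat > dist.py <<'E'
from h import *
from scipy.optimize import least_squares
def holes(s):
    g=cv2.cvtColor(s["color"],cv2.COLOR_RGB2GRAY).astype(np.float32)
    bg=cv2.medianBlur(s["color"],9); bg=cv2.cvtColor(bg,cv2.COLOR_RGB2GRAY).astype(np.float32)
    d=np.clip(bg-g,0,None); m=(d>18).astype(np.uint8)
    n,l,st,c=cv2.connectedComponentsWithStats(m)
    out=[]
    for i in range(1,n):
        if 2<=st[i,4]<=22 and max(st[i,2:4])<=6:
            ys,xs=np.where(l==i); w=d[ys,xs]; out.append([(xs*w).sum()/w.sum(),(ys*w).sum()/w.sum()])
    return np.array(out)
for n in("top","side"):
    s=manip.snapshot(n); H=holes(s); f,cx,cy,E=cam(s)
    W=np.array([back(s,u,v,0)[:2] for u,v in H])
    # neighbour spacing
    D=np.linalg.norm(W[:,None]-W[None],axis=2); np.fill_diagonal(D,9)
    print(n,len(H),np.percentile(D.min(1),[10,50,90]))
    K=np.array([[f,0,cx],[0,f,cy],[0,0,1.]])
    F=np.diag([1,-1,-1.])
    R0=F@E[:3,:3]; t0=F@E[:3,3]
    best=None
    def und(k):
        return cv2.undistortPoints(H[:,None],K,np.array([k[0],k[1],0,0,0]))[:,0]
    o=-R0.T@t0
    def world(k):
        p=und(k); d=np.c_[p,np.ones(len(p))]@R0
        return o[:2]+d[:,:2]*(-o[2]/d[:,2:])
    def res(x,sp=0.05):
        w=world(x[:2]); c,s_=np.cos(x[2]),np.sin(x[2])
        g=(w-x[3:5])@np.array([[c,-s_],[s_,c]])/(sp*x[5])
        return ((g-np.round(g))*sp).ravel()
    for k1 in np.arange(-.3,.31,.1):
      for a in (-.02,0,.02):
       for ox in np.arange(0,.05,.0125):
        for oy in np.arange(0,.05,.0125):
          x0=[k1,0,a,ox,oy,1]
          r=np.sum(np.minimum(np.abs(res(x0)),.01))
          if best is None or r<best[0]: best=(r,x0)
    q=least_squares(res,best[1],loss="soft_l1",f_scale=.003)
    e=np.abs(res(q.x)).reshape(-1,2)
    print(best,q.x.round(4),"med mm",np.median(e)*1000,np.percentile(e,90)*1000)
E
python3 dist.py
```

```text
top 406 [0.01563747 0.04901345 0.04987057]
(np.float64(2.4567067545620604), [np.float64(5.551115123125783e-17), 0, 0, np.float64(0.0), np.float64(0.0), 1]) [ 7.000e-04  2.200e-03  1.000e-04 -3.000e-04 -8.000e-04  9.999e-01] med mm 0.4095398489031954 17.57008539062293
side 336 [0.02302615 0.04908418 0.05025589]
(np.float64(2.583130575176324), [np.float64(5.551115123125783e-17), 0, 0, np.float64(0.0), np.float64(0.0), 1]) [-0.0269  0.0248 -0.0015  0.0013  0.0036  1.0007] med mm 0.5195405653699359 16.798324760431825
```

```bash
cat > pnp.py <<'E'
from dist import holes
from h import *
import json
out={}
for n in("top","side"):
    s=manip.snapshot(n); H=holes(s); f,cx,cy,E=cam(s)
    K=np.array([[f,0,cx],[0,f,cy],[0,0,1.]]);F=np.diag([1,-1,-1.])
    R=F@E[:3,:3];t=F@E[:3,3]
    off=np.array([-.0003,-.0008]) if n=="top" else np.array([.0013,.0036])
    for it in range(4):
        o=-R.T@t; d=np.c_[(H-[cx,cy])/f,np.ones(len(H))]@R; W=o[:2]+d[:,:2]*(-o[2]/d[:,2:])
        if it: off=0
        G=np.round((W-off)/.05)*.05; ok=np.linalg.norm(W-off-G,axis=1)<.004
        P=np.c_[G,np.zeros(len(G))][ok]
        rv,tv=cv2.solvePnPRefineLM(P,H[ok],K,None,cv2.Rodrigues(R)[0],t.reshape(3,1).copy())
        R=cv2.Rodrigues(rv)[0];t=tv.ravel()
    pr=cv2.projectPoints(P,rv,tv,K,None)[0][:,0]
    print(n,ok.sum(),"rms px",np.sqrt(((pr-H[ok])**2).sum(1).mean()),"cam old",(-E[:3,:3].T@E[:3,3]).round(4),"new",(-R.T@t).round(4))
    E2=np.eye(4);E2[:3,:3]=F@R;E2[:3,3]=F@t; out[n]=E2.tolist()
json.dump(out,open("ext.json","w"))
E
sed -i 's/^for n in("top","side"):/def main():\n  pass\nfor n in():/' dist.py
python3 pnp.py
cat >> h.py <<'E'
import json,os
if os.path.exists("ext.json"):
    _e=json.load(open("ext.json"))
def snap(n):
    s=manip.snapshot(n); s["extrinsics"]=np.array(_e[n]); return s
E
python3 - <<'E'
from h import *
t=snap("top");s=snap("side")
# stub top centre readings
ut=(290+30.6-.45,170+31.0-.45); us=(280+250/8-.45,175+130/8-.45)
print("stub z.126 top",back(t,*ut,.126),"side",back(s,*us,.126))
for z in(.076,.086,.096,.126):print(z,back(t,*ut,z))
# large wrench top/ in top image (crop 6x)
def T(x,y,z): return back(t,375+x/6-.42,175+y/6-.42,z)
def S(x,y,z): return back(s,300+x/9-.44,115+y/9-.44,z)
for nm,x,y in(("tipL",352,57),("tipR",455,72),("endL",327,490),("endR",370,490),("crotch",402,145)):print(nm,T(x,y,.012)[:2])
E
```

```text
top 278 rms px 0.18770771136163783 cam old [0.3652 0.0572 1.2102] new [0.3651 0.0579 1.2105]
side 242 rms px 0.22400941159102133 cam old [0.4033 0.7597 0.9669] new [0.403  0.7582 0.9683]
stub z.126 top [0.53066122 0.03945968 0.126     ] side [0.52961919 0.04093927 0.126     ]
0.076 [0.53829576 0.03860931 0.076     ]
0.086 [0.53676885 0.03877939 0.086     ]
0.096 [0.53524194 0.03894946 0.096     ]
0.126 [0.53066122 0.03945968 0.126     ]
tipL [ 0.59497296 -0.28096688]
tipR [ 0.58784195 -0.3291394 ]
endL [ 0.39329618 -0.26139311]
endR [ 0.39326667 -0.28114642]
crotch [ 0.55319015 -0.30271229]
```

```bash
cat > ov.py <<'E'
from h import *
def draw(s,name,u0,v0,w,h,k,polys):
    c=cv2.resize(s["color"][v0:v0+h,u0:u0+w,::-1],None,fx=k,fy=k,interpolation=cv2.INTER_CUBIC).copy()
    for P,col in polys:
        q=np.array([(proj(s,p)-[u0,v0]+.5)*k-.5 for p in P]); cv2.polylines(c,[np.int32(np.round(q*8))],False,col,1,cv2.LINE_AA,3)
    return c
def hexa(x,y,z,yaw,R=.0173):
    # corners at yaw+30deg
    return [(x+R*np.cos(yaw+np.pi/6+i*np.pi/3),y+R*np.sin(yaw+np.pi/6+i*np.pi/3),z) for i in range(7)]
def circ(x,y,z,r): return [(x+r*np.cos(a),y+r*np.sin(a),z) for a in np.linspace(0,2*np.pi,33)]
def rect(x,y,z,yaw,lx,ly):
    c,s=np.cos(yaw),np.sin(yaw); return [(x+c*a*lx/2-s*b*ly/2,y+s*a*lx/2+c*b*ly/2,z) for a,b in((1,1),(-1,1),(-1,-1),(1,-1),(1,1))]
E
python3 - <<'E'
from ov import *
t=snap("top");s=snap("side")
x,y=.5301,.040
for i,yd in enumerate((0,15,30,45)):
    yw=np.radians(yd)
    P=[(hexa(x,y,.096,yw),(255,0,0)),(hexa(x,y,.076,yw),(0,0,255)),(circ(x,y,.126,.0095),(0,255,0))]
    P+=[(rect(x,y,.051,np.radians(28),.07,.07),(255,0,255))]
    a=draw(t,"",300,185,40,40,10,P); b=draw(s,"",292,180,40,40,10,P)
    cv2.imwrite(f"pics/ov{yd}.png",np.hstack([a,b]))
E
```

```text
(no output)
```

View pics/ov0.png

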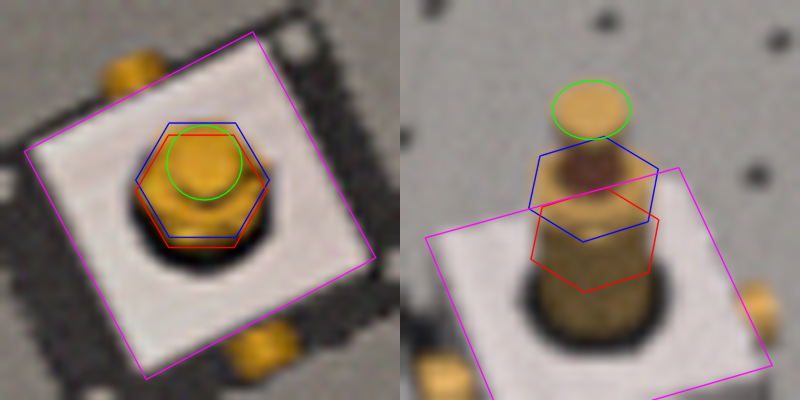

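View pics/ov30.png

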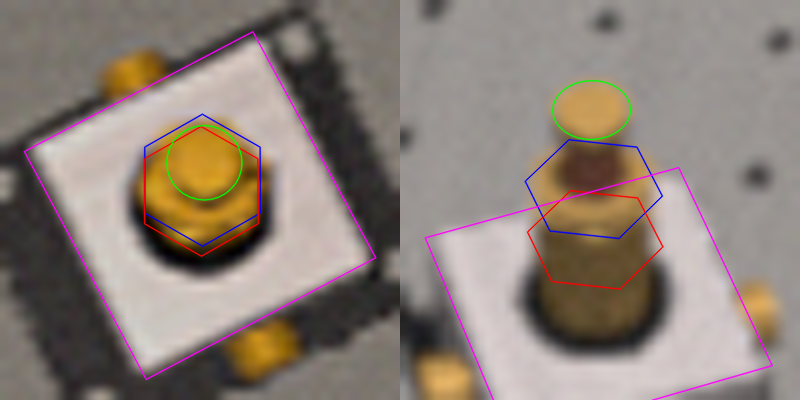

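View pics/ov15.png

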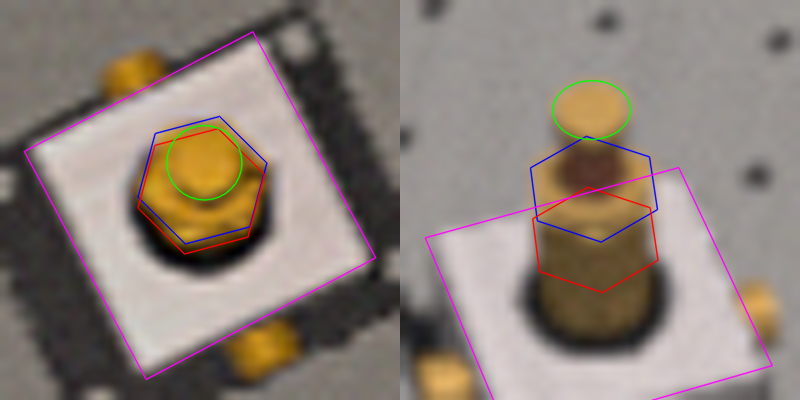

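```bash
python3 - <<'E'
from ov import *
t=snap("top");s=snap("side")
for n,im,u,v in(("top",t,308,190),("side",s,300,183)):
    c=im["color"][v:v+32,u:u+32,::-1].astype(np.float32)
    c=np.clip((c-20)*1.5,0,255).astype(np.uint8)
    cv2.imwrite(f"pics/big_{n}.png",cv2.resize(c,None,fx=16,fy=16,interpolation=cv2.INTER_LANCZOS4))
a=cv2.imread("pics/big_top.png");b=cv2.imread("pics/big_side.png")
cv2.imwrite("pics/big.png",cv2.resize(np.hstack([a,b]),(800,400)))
E
```

```text
(no output)
```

View pics/big.png

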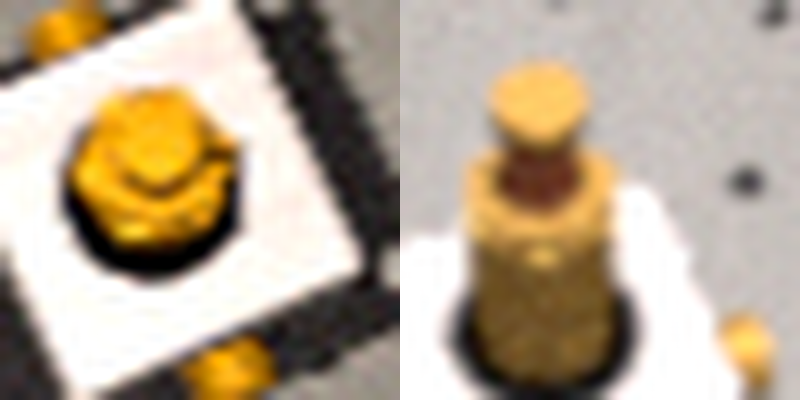

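```bash
cat > plan.py <<'E'
import sys
from h import *
def to(x,y,z,yawdeg=None):
    s=manip.read_state(); p=s["eef_pos"]; r,pt,yw=s["tool_rot"]
    d=np.array([x,y,z])-p
    from scipy.spatial.transform import Rotation as Ro
    R=Ro.from_euler("xyz",[r,pt,yw]).as_matrix()
    t=R.T@d
    dy=0 if yawdeg is None else np.radians(yawdeg)-yw
    dy=(dy+np.pi)%(2*np.pi)-np.pi
    print("pos",p.round(4),"rpy",np.array([r,pt,yw]).round(4),"yawdeg",np.degrees(yw).round(2),"q",s["q"].round(3))
    print("tool shift in units(25mm)",(t/.025).round(3),"| /10:",(t/.25).round(3),"/20:",(t/.5).round(3),"/30:",(t/.75).round(3),"turn z units(.08)",round(-dy/.08,3))
if __name__=="__main__":
    to(*[float(a) for a in sys.argv[1:]])
E
python3 plan.py .5301 .040 .2306 162
```

```text
pos [0.1565 0.5793 0.2314] rpy [3.1414e+00 1.0000e-04 2.8778e+00] yawdeg 164.89 q [ 1.089  0.104  0.097  1.564 -0.     1.353]
tool shift in units(25mm) [-20.052 -16.929   0.03 ] | /10: [-2.005 -1.693  0.003] /20: [-1.003e+00 -8.460e-01  1.000e-03] /30: [-0.668 -0.564  0.001] turn z units(.08) 0.63
```

Request:
carry_out:
  series:
    - [[-0.668,-0.564,0],[0,0,0.02]]
    - [[-0.668,-0.564,0],[0,0,0.02]]
    - [[-0.668,-0.564,0],[0,0,0.02]]
    - [[-0.668,-0.564,0],[0,0,0.02]]
    - [[-0.668,-0.564,0],[0,0,0.02]]
    - [[-0.668,-0.564,0],[0,0,0.02]]
    - [[-0.668,-0.564,0],[0,0,0.02]]
    - [[-0.668,-0.564,0],[0,0,0.02]]
    - [[-0.668,-0.564,0],[0,0,0.02]]
    - [[-0.668,-0.564,0],[0,0,0.02]]
  grip: 100

```text
clock: 1.53
eef_pos: [0.2801, 0.3979, 0.2314]
tool_rot: [3.141, 0.0, 2.862]
force: [0.4, -0.6, 0.5]
gripper_width: 1.001
```

Request:
carry_out:
  series:
    - [[-0.668,-0.564,0],[0,0,0.02]]
    - [[-0.668,-0.564,0],[0,0,0.02]]
    - [[-0.668,-0.564,0],[0,0,0.02]]
    - [[-0.668,-0.564,0],[0,0,0.02]]
    - [[-0.668,-0.564,0],[0,0,0.02]]
    - [[-0.668,-0.564,0],[0,0,0.02]]
    - [[-0.668,-0.564,0],[0,0,0.02]]
    - [[-0.668,-0.564,0],[0,0,0.02]]
    - [[-0.668,-0.564,0],[0,0,0.02]]
    - [[-0.668,-0.564,0],[0,0,0.02]]

```text
clock: 2.37
eef_pos: [0.4004, 0.2152, 0.2315]
tool_rot: [3.141, 0.0, 2.846]
force: [-0.1, -0.6, -0.1]
gripper_width: 1.001
```

```bash
python3 plan.py .5301 .040 .2306 162
```

```text
pos [0.4004 0.2152 0.2315] rpy [3.1413e+00 4.0000e-04 2.8457e+00] yawdeg 163.05 q [ 0.204 -0.344 -0.318  1.596  0.     0.5  ]
tool shift in units(25mm) [-7.008 -5.192  0.037] | /10: [-0.701 -0.519  0.004] /20: [-0.35  -0.26   0.002] /30: [-0.234 -0.173  0.001] turn z units(.08) 0.228
```

Request:
carry_out:
  series:
    - [[-0.8,-0.6,0],[0,0,0.02]]
    - [[-0.8,-0.6,0],[0,0,0.02]]
    - [[-0.8,-0.6,0],[0,0,0.02]]
    - [[-0.8,-0.6,0],[0,0,0.02]]
    - [[-0.8,-0.6,0],[0,0,0.02]]
    - [[-0.8,-0.6,0],[0,0,0.02]]
    - [[-0.8,-0.6,0],[0,0,0.02]]
    - [[-0.7,-0.5,0],[0,0,0.02]]
    - [[-0.4,-0.35,0],[0,0,0.02]]
    - [[0,0,0],[0,0,0.02]]

```text
clock: 3.2
eef_pos: [0.5231, 0.044, 0.231]
tool_rot: [-3.141, -0.0, 2.827]
force: [-0.4, -0.3, -0.3]
gripper_width: 0.999
```

```bash
python3 plan.py .5301 .040 .066 162; python3 - <<'E'
from ov import *
t=snap("top");s=snap("side")
crop(t,"pics/t1.png",240,130,150,150,4);crop(s,"pics/s1.png",240,110,150,150,4)
E
```

```text
pos [0.5231 0.044  0.231 ] rpy [-3.1413e+00 -1.0000e-04  2.8274e+00] yawdeg 162.0 q [-0.165 -0.125 -0.131  1.565 -0.     0.149]
tool shift in units(25mm) [-0.317 -0.064  6.598] | /10: [-0.032 -0.006  0.66 ] /20: [-0.016 -0.003  0.33 ] /30: [-0.011 -0.002  0.22 ] turn z units(.08) -0.0
```

View pics/s1.png

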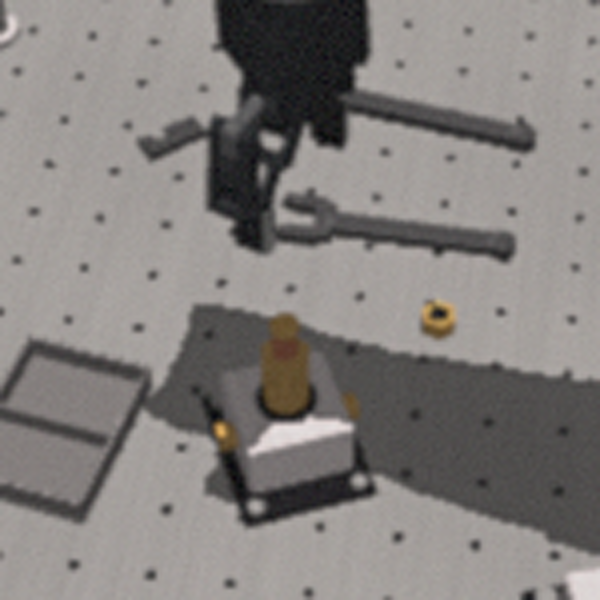

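Request:
carry_out:
  series:
    - [[-0.16,-0.03,0.3],[0,0,0]]
    - [[-0.16,-0.03,0.7],[0,0,0]]
    - [[0,0,0.8],[0,0,0]]
    - [[0,0,0.8],[0,0,0]]
    - [[0,0,0.8],[0,0,0]]
    - [[0,0,0.8],[0,0,0]]
    - [[0,0,0.8],[0,0,0]]
    - [[0,0,0.8],[0,0,0]]
    - [[0,0,0.5],[0,0,0]]
    - [[0,0,0.3],[0,0,0]]

```text
clock: 4.13
eef_pos: [0.5282, 0.0429, 0.0643]
tool_rot: [-3.141, -0.002, 2.831]
force: [-0.6, -0.5, -0.1]
gripper_width: 0.998
```

```bash
python3 plan.py .5301 .040 .066 162; python3 - <<'E'
from ov import *
t=snap("top");s=snap("side")
crop(t,"pics/t2.png",270,160,90,90,6);crop(s,"pics/s2.png",270,140,90,90,6)
print(manip.read_state()["ft_torque"])
E
```

```text
pos [0.5282 0.0429 0.0643] rpy [-3.1415e+00 -2.2000e-03  2.8309e+00] yawdeg 162.2 q [-0.166 -0.068 -0.381  1.26   0.     0.145]
tool shift in units(25mm) [-0.11  -0.087 -0.068] | /10: [-0.011 -0.009 -0.007] /20: [-0.005 -0.004 -0.003] /30: [-0.004 -0.003 -0.002] turn z units(.08) 0.043
[-0.00090807  0.06320106 -0.03805756]
```

View pics/s2.png

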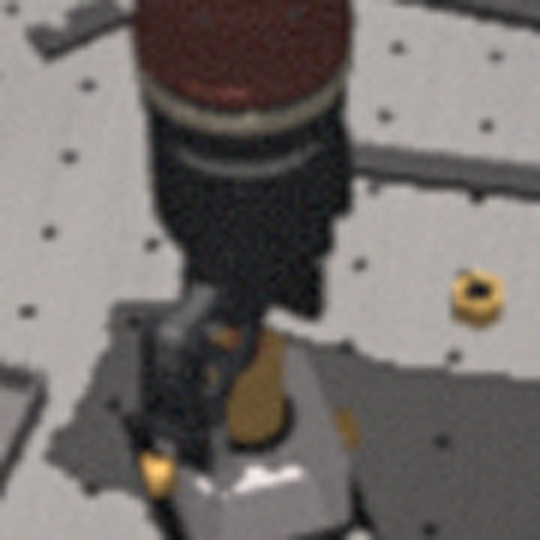

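Request:
carry_out:
  series:
    - [[-0.05,-0.05,-0.04],[0,0,0]]
    - [[-0.06,-0.04,-0.03],[0,0,0]]
    - [[0,0,0],[0,0,0]]
    - [[0,0,0],[0,0,0]]
    - [[0,0,0],[0,0,0]]
    - [[0,0,0],[0,0,0]]
    - [[0,0,0],[0,0,0]]
    - [[0,0,0],[0,0,0]]
    - [[0,0,0],[0,0,0]]
    - [[0,0,0],[0,0,0]]
  grip: 60

```text
clock: 5.07
eef_pos: [0.5313, 0.0391, 0.068]
tool_rot: [3.141, -0.0, 2.83]
force: [-0.8, -0.5, 0.5]
gripper_width: 0.597
```

```bash
python3 plan.py .5301 .040 .066 162
```

```text
pos [0.5313 0.0391 0.068 ] rpy [ 3.1415e+00 -1.0000e-04  2.8298e+00] yawdeg 162.14 q [-0.172 -0.065 -0.371  1.264  0.     0.139]
tool shift in units(25mm) [0.057 0.02  0.08 ] | /10: [0.006 0.002 0.008] /20: [0.003 0.001 0.004] /30: [0.002 0.001 0.003] turn z units(.08) 0.03
```

Request:
carry_out:
  series:
    - [[0.05,0.02,0.08],[0,0,0]]
    - [[0,0,0],[0,0,0]]
    - [[0,0,0],[0,0,0]]
    - [[0,0,0],[0,0,0]]
    - [[0,0,0],[0,0,0]]
    - [[0,0,0],[0,0,0]]
    - [[0,0,0],[0,0,0]]
    - [[0,0,0],[0,0,0]]
    - [[0,0,0],[0,0,0]]
    - [[0,0,0],[0,0,0]]
  grip: 0

```text
clock: 5.9
eef_pos: [0.5302, 0.0399, 0.066]
tool_rot: [-3.142, -0.0, 2.83]
force: [-0.3, -1.1, -0.9]
gripper_width: 0.342
```

```bash
python3 - <<'E'
from h import *
s=manip.read_state();print(s)
E
```

```text
{'clock': 5.9, 'q': array([-1.71123948e-01, -6.62551834e-02, -3.76394513e-01,  1.26080986e+00,
       -1.73136537e-06,  1.40660599e-01]), 'joint_vel': array([ 0.000912  ,  0.00118331, -0.0002371 , -0.0002506 , -0.00214585,
        0.00146015]), 'effort': array([ 4.86698058e-01, -4.60742176e+01,  4.97803259e+01, -4.36624065e-01,
        3.57802128e-01, -3.05329193e-02]), 'eef_pos': array([0.53024316, 0.03988696, 0.06598658]), 'tool_rot': array([-3.14156951e+00, -1.51113161e-04,  2.82980810e+00]), 'force': array([-0.34048127, -1.11211445, -0.91728244]), 'ft_torque': array([-0.21578194,  0.23209233, -0.06634648]), 'gripper_width': 0.3419733201988173}
```

Request:
carry_out:
  series:
    - [[0,0,0],[0,0,0.4]]
    - [[0,0,0],[0,0,0.4]]
    - [[0,0,0],[0,0,0.4]]
    - [[0,0,0],[0,0,0.4]]
    - [[0,0,0],[0,0,0.4]]
    - [[0,0,0],[0,0,0.4]]
    - [[0,0,0],[0,0,0.4]]
    - [[0,0,0],[0,0,0.4]]
    - [[0,0,0],[0,0,0.4]]
    - [[0,0,0],[0,0,0]]

```text
clock: 6.73
eef_pos: [0.5303, 0.0399, 0.066]
tool_rot: [3.141, -0.0, 2.54]
force: [-0.9, -0.5, 0.4]
gripper_width: 0.338
```

```bash
cat > st.py <<'E'
from h import *
s=manip.read_state();print("t",round(s["clock"],2),"pos",s["eef_pos"].round(4),"yaw",round(float(s["tool_rot"][2]),3),"F",s["force"].round(2),"T",s["ft_torque"].round(3),"eff6",s["effort"][5].round(3),"w",round(float(s["gripper_width"]),3))
E
python3 st.py
```

```text
t 6.73 pos [0.5303 0.0399 0.066 ] yaw 2.54 F [-0.9  -0.52  0.38] T [-0.151  0.226 -0.131] eff6 0.483 w 0.338
```

Request:
carry_out:
  series:
    - [[0,0,0],[0,0,0.25]]
    - [[0,0,0],[0,0,0.25]]
    - [[0,0,0],[0,0,0.25]]
    - [[0,0,0],[0,0,0.25]]
    - [[0,0,0],[0,0,0.25]]
    - [[0,0,0],[0,0,0.25]]
    - [[0,0,0],[0,0,0.25]]
    - [[0,0,0],[0,0,0.25]]
    - [[0,0,0],[0,0,0.25]]
    - [[0,0,0],[0,0,0.25]]

```text
clock: 7.57
eef_pos: [0.5303, 0.0399, 0.066]
tool_rot: [3.142, -0.0, 2.34]
force: [-0.9, -1.1, -1.6]
gripper_width: 0.341
```

```bash
python3 st.py
```

```text
t 7.57 pos [0.5303 0.0399 0.066 ] yaw 2.34 F [-0.91 -1.11 -1.64] T [-0.015  0.198  0.108] eff6 -0.275 w 0.341
```

Request:
carry_out:
  series:
    - [[0,0,0],[0,0,0.2]]
    - [[0,0,0],[0,0,0.2]]
    - [[0,0,0],[0,0,0.2]]
    - [[0,0,0],[0,0,0.2]]
    - [[0,0,0],[0,0,0.2]]
    - [[0,0,0],[0,0,0.2]]
    - [[0,0,0],[0,0,0.2]]
    - [[0,0,0],[0,0,0.2]]
    - [[0,0,0],[0,0,0.2]]
    - [[0,0,0],[0,0,0.2]]

```text
clock: 8.4
eef_pos: [0.5303, 0.0399, 0.066]
tool_rot: [3.141, -0.0, 2.18]
force: [-0.2, -0.0, -2.0]
gripper_width: 0.339
```

```bash
python3 st.py
```

```text
t 8.4 pos [0.5303 0.0399 0.066 ] yaw 2.18 F [-0.22 -0.04 -1.99] T [0.029 0.104 0.104] eff6 -0.196 w 0.339
```

Turned 0.65 rad so far. Continue in 0.1 rad steps.

Request:
carry_out:
  series:
    - [[0,0,0],[0,0,0.12]]
    - [[0,0,0],[0,0,0.12]]
    - [[0,0,0],[0,0,0.12]]
    - [[0,0,0],[0,0,0.12]]
    - [[0,0,0],[0,0,0.12]]
    - [[0,0,0],[0,0,0.12]]
    - [[0,0,0],[0,0,0.12]]
    - [[0,0,0],[0,0,0.12]]
    - [[0,0,0],[0,0,0.12]]
    - [[0,0,0],[0,0,0.12]]

```text
clock: 9.23
eef_pos: [0.5303, 0.0399, 0.066]
tool_rot: [3.142, -0.0, 2.085]
force: [-0.5, -0.3, -3.1]
gripper_width: 0.344
```

```bash
python3 st.py
```

```text
t 9.23 pos [0.5303 0.0399 0.066 ] yaw 2.085 F [-0.53 -0.31 -3.15] T [0.025 0.065 0.133] eff6 -0.07 w 0.344
```

Request:
carry_out:
  series:
    - [[0,0,0],[0,0,0.12]]
    - [[0,0,0],[0,0,0.12]]
    - [[0,0,0],[0,0,0.12]]
    - [[0,0,0],[0,0,0.12]]
    - [[0,0,0],[0,0,0.12]]
    - [[0,0,0],[0,0,0.12]]
    - [[0,0,0],[0,0,0.12]]
    - [[0,0,0],[0,0,0.12]]
    - [[0,0,0],[0,0,0.12]]
    - [[0,0,0],[0,0,0.12]]

```text
clock: 10.07
eef_pos: [0.5303, 0.0399, 0.0661]
tool_rot: [3.141, -0.0, 1.989]
force: [-0.4, -0.2, -2.1]
gripper_width: 0.341
```

```bash
cat > av.py <<'E'
from h import *
T=[];F=[]
for i in range(4):
    s=manip.read_state();T.append(s["ft_torque"]);F.append(s["force"])
    if i<3: manip.snapshot("top")
print("t",round(s["clock"],2),"yaw",round(float(s["tool_rot"][2]),3),"w",round(float(s["gripper_width"]),3),"Tz",np.array(T)[:,2].round(3),"T",np.mean(T,0).round(3),"F",np.mean(F,0).round(2))
E
python3 av.py
```

```text
t 10.22 yaw 1.99 w 0.343 Tz [0.289 0.218 0.155 0.117] T [0.062 0.084 0.194] F [-0.54 -0.38 -1.86]
```

Request:
carry_out:
  series:
    - [[0,0,0],[0,0,0.12]]
    - [[0,0,0],[0,0,0.12]]
    - [[0,0,0],[0,0,0.12]]
    - [[0,0,0],[0,0,0.12]]
    - [[0,0,0],[0,0,0.12]]
    - [[0,0,0],[0,0,0.12]]
    - [[0,0,0],[0,0,0.12]]
    - [[0,0,0],[0,0,0.12]]
    - [[0,0,0],[0,0,0.12]]
    - [[0,0,0],[0,0,0.12]]

```text
clock: 11.05
eef_pos: [0.5303, 0.0399, 0.066]
tool_rot: [3.142, -0.0, 1.893]
force: [-0.5, -0.1, -2.8]
gripper_width: 0.341
```

```bash
python3 st.py
```

```text
t 11.05 pos [0.5303 0.0399 0.066 ] yaw 1.893 F [-0.46 -0.15 -2.81] T [0.015 0.038 0.247] eff6 0.062 w 0.341
```

Drag of 0.25 N m: the ferrule phase. Continue in smaller steps.

Request:
carry_out:
  series:
    - [[0,0,0],[0,0,0.08]]
    - [[0,0,0],[0,0,0.08]]
    - [[0,0,0],[0,0,0.08]]
    - [[0,0,0],[0,0,0.08]]
    - [[0,0,0],[0,0,0.08]]
    - [[0,0,0],[0,0,0.08]]
    - [[0,0,0],[0,0,0.08]]
    - [[0,0,0],[0,0,0.08]]
    - [[0,0,0],[0,0,0.08]]
    - [[0,0,0],[0,0,0.08]]

```text
clock: 11.88
eef_pos: [0.5303, 0.0399, 0.0661]
tool_rot: [3.141, -0.0, 1.829]
force: [-0.1, 1.2, -2.9]
gripper_width: 0.342
```

```bash
python3 st.py
```

```text
t 11.88 pos [0.5303 0.0399 0.0661] yaw 1.829 F [-0.13  1.18 -2.95] T [ 0.103 -0.026  0.198] eff6 0.125 w 0.342
```

Request:
carry_out:
  series:
    - [[0,0,0],[0,0,0.08]]
    - [[0,0,0],[0,0,0.08]]
    - [[0,0,0],[0,0,0.08]]
    - [[0,0,0],[0,0,0.08]]
    - [[0,0,0],[0,0,0.08]]
    - [[0,0,0],[0,0,0.08]]
    - [[0,0,0],[0,0,0.08]]
    - [[0,0,0],[0,0,0.08]]
    - [[0,0,0],[0,0,0.08]]
    - [[0,0,0],[0,0,0.08]]

```text
clock: 12.72
eef_pos: [0.5303, 0.0399, 0.0661]
tool_rot: [3.142, -0.0, 1.765]
force: [0.2, 0.6, -2.9]
gripper_width: 0.344
```

```bash
python3 st.py
```

```text
t 12.72 pos [0.5303 0.0399 0.0661] yaw 1.765 F [ 0.25  0.59 -2.92] T [ 0.082 -0.061  0.903] eff6 0.772 w 0.344
```

Request:
carry_out:
  series:
    - [[0,0,0],[0,0,-0.2]]
    - [[0,0,0],[0,0,0]]
    - [[0,0,0],[0,0,0]]
    - [[0,0,0],[0,0,0]]
    - [[0,0,0],[0,0,0]]
    - [[0,0,0],[0,0,0]]
    - [[0,0,-0.2],[0,0,0]]
    - [[0,0,-0.7],[0,0,0]]
    - [[0,0,-1],[0,0,0]]
    - [[0,0,-1],[0,0,0]]
  grip: 75

```text
clock: 13.55
eef_pos: [0.5297, 0.04, 0.1392]
tool_rot: [-3.14, -0.001, 1.782]
force: [1.1, 0.1, 0.0]
gripper_width: 0.751
```

```bash
python3 st.py; python3 - <<'E'
from h import *
t=snap("top");s=snap("side")
import numpy as np
cv2.imwrite("pics/t3.png",t["color"][:,:,::-1])
# segment large wrench in top view: dark pixels in ROI
def seg(s,u0,v0,u1,v1,thr):
    g=cv2.cvtColor(s["color"],cv2.COLOR_RGB2GRAY)[v0:v1,u0:u1]
    m=(g<thr).astype(np.uint8); n,l,st,c=cv2.connectedComponentsWithStats(m); i=1+np.argmax(st[1:,4]); ys,xs=np.where(l==i); return xs+u0,ys+v0,st[i]
g=cv2.cvtColor(t["color"],cv2.COLOR_RGB2GRAY); print(np.median(g[180:265,420:470]),g[180:265,420:470].min())
xs,ys,st=seg(t,424,180,460,264,85); print(st)
# handle centre per row
for v in range(204,262,4):
    k=ys==v; print(v,xs[k].min(),xs[k].max(),end=" | ")
E
```

```text
t 13.55 pos [0.5297 0.04   0.1392] yaw 1.782 F [1.1  0.11 0.04] T [ 0.024 -0.054  0.004] eff6 0.0 w 0.751
130.0 36
[  5   4  24  75 622]
204 437 449 | 208 436 442 | 212 435 441 | 216 435 440 | 220 434 440 | 224 434 439 | 228 433 439 | 232 433 438 | 236 432 441 | 240 432 437 | 244 431 437 | 248 430 436 | 252 430 436 | 256 429 436 | Traceback (most recent call last):
  File "<stdin>", line 13, in <module>
    return umr_minimum(a, axis, None, out, keepdims, initial, where)
ValueError: zero-size array to reduction operation minimum which has no identity
```

```bash
cat > wr.py <<'E'
from ov import *
def wpts(x,y,yaw,z):
    L=np.array([(19,31),(19,15.9),(-19,15.9),(-19,-15.9),(19,-15.9),(19,-31),(-32,-31),(-32,-9),(-190,-9),(-190,9),(-32,9),(-32,31),(19,31)])/1000
    c,s=np.cos(yaw),np.sin(yaw); return [(x+c*a-s*b,y+s*a+c*b,z) for a,b in L]
E
python3 - <<'E'
from wr import *
t=snap("top");s=snap("side")
tip=np.array([.5914,-.305]);yaw=np.radians(-9.67); j=tip-.019*np.array([np.cos(yaw),np.sin(yaw)]);print(j)
P=[(wpts(*j,yaw,.012),(0,255,0)),(wpts(*j,yaw,0),(0,0,255))]
a=draw(t,"",410,175,60,90,6,P);b=draw(s,"",300,115,80,60,6,P)
im=np.zeros((560,850,3),np.uint8);im[:540,:360]=a;im[:360,365:845]=b
cv2.imwrite("pics/wr1.png",im[:,:800] if 0 else cv2.resize(im,(800,527)))
E
```

```text
[ 0.57266996 -0.30180851]
```

View pics/wr1.png

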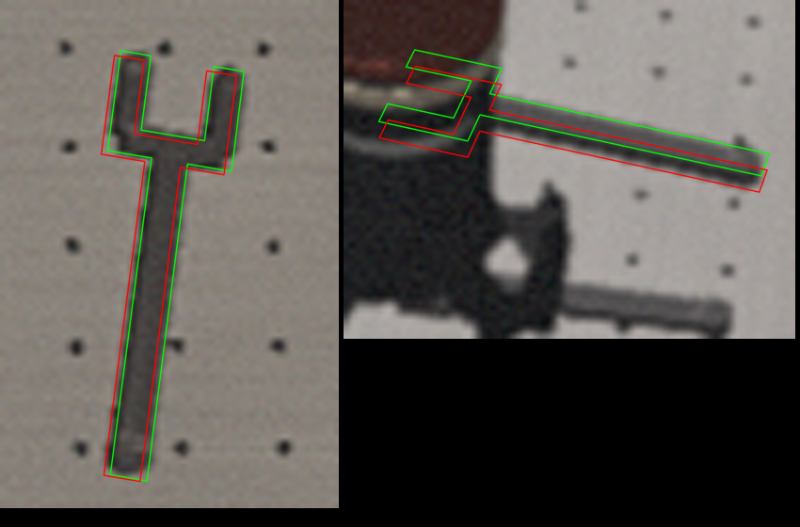

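```bash
cat >> wr.py <<'E'
from scipy.optimize import minimize
QU=[((-19,15.9),(19,15.9),(19,31),(-19,31)),((-19,-31),(19,-31),(19,-15.9),(-19,-15.9)),((-32,-31),(-19,-31),(-19,31),(-32,31)),((-190,-9),(-32,-9),(-32,9),(-190,9))]
def render(s,x,y,yaw,z0,z1,u0,v0,w,h,k=8):
    im=np.zeros((h*k,w*k),np.uint8);c,sn=np.cos(yaw),np.sin(yaw)
    for q in QU:
        P=[proj(s,(x+c*a/1000-sn*b/1000,y+sn*a/1000+c*b/1000,z)) for a,b in q for z in(z0,z1)]
        P=(np.array(P)-[u0,v0]+.5)*k-.5
        cv2.fillConvexPoly(im,np.int32(np.round(cv2.convexHull(np.float32(P))*16)),255,cv2.LINE_AA,4)
    return cv2.resize(im,(w,h),interpolation=cv2.INTER_AREA)/255.
def fit(s,x0,roi,z0,z1,dark=62.,bg=None):
    u0,v0,w,h=roi; g=cv2.cvtColor(s["color"],cv2.COLOR_RGB2GRAY)[v0:v0+h,u0:u0+w].astype(float)
    bg=np.median(g) if bg is None else bg
    m=np.clip((bg-g)/(bg-dark),0,1); m[m<.12]=0
    f=lambda p:np.abs(render(s,p[0],p[1],p[2],z0,z1,*roi)-m).sum()
    sx=np.array(x0); S=np.array([sx]+[sx+d for d in np.diag([.004,.004,.04])])
    r=minimize(f,x0,method="Nelder-Mead",options=dict(initial_simplex=S,xatol=1e-5,fatol=.01)); return r,f(x0)
E
python3 - <<'E'
from wr import *
t=snap("top")
x0=[.5727,-.3018,np.radians(-9.67)]
for d in(50,62,75):
    r,f0=fit(t,x0,(415,178,55,85),0,.012,d); print(d,f0,r.fun,r.x.round(4),np.degrees(r.x[2]))
E
```

```text
50 270.865931372549 238.90073529411765 [ 0.574  -0.304  -0.1777] -10.1813280274178
62 217.29999999999998 175.14509803921567 [ 0.574  -0.304  -0.1783] -10.214625856058719
75 208.57219251336898 154.0121212121212 [ 0.5742 -0.3041 -0.1779] -10.193548943872837
```

```bash
python3 - <<'E'
from wr import *
t=snap("top")
j=(.574,-.304,-.178)
P=[(wpts(*j,.012),(0,255,0)),(wpts(*j,0),(0,0,255))]
cv2.imwrite("pics/wr2.png",draw(t,"",420,178,40,40,14,P)); cv2.imwrite("pics/wr3.png",draw(t,"",415,218,40,46,12,P))
E
```

```text
(no output)
```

View pics/wr2.png

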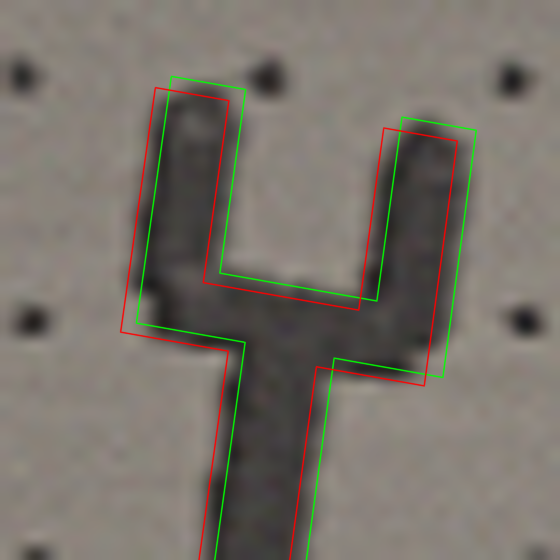

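View pics/wr3.png

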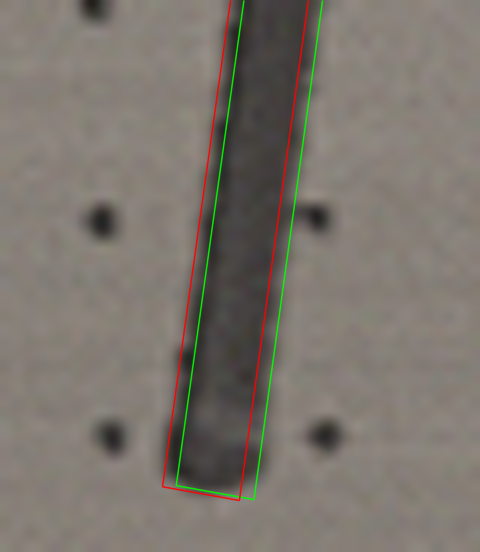

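```bash
cat > rows.py <<'E'
import sys,json
from h import *
def rows(start,goals):
    """start,goals: (x,y,z,yaw) ; goals list of (pose,n). tool-down rows; prints calls of 10. keeps track of rounding"""
    p=np.array(start,float); out=[]
    for g,n in goals:
        g=np.array(g,float); p0=p.copy()
        for i in range(1,n+1):
            a=i/n; w=p0+(g-p0)*a
            c,s=np.cos(p[3]),np.sin(p[3]); d=w[:3]-p[:3]
            t=np.round(np.array([c*d[0]+s*d[1],s*d[0]-c*d[1],-d[2]])/.025,3); r=np.round(-(w[3]-p[3])/.08,2)
            out.append([t.tolist(),[0,0,float(r)]])
            t=t*.025
            p=np.array([p[0]+c*t[0]+s*t[1],p[1]+s*t[0]-c*t[1],p[2]-t[2],p[3]-r*.08])
    while len(out)%10: out.append([[0,0,0],[0,0,0]])
    for i in range(0,len(out),10): print(json.dumps(out[i:i+10]))
    print("end",p.round(4),"max",max(max(map(abs,r[0])) for r in out),max(abs(r[1][2]) for r in out))
def cur():
    s=manip.read_state(); return [*s["eef_pos"],float(s["tool_rot"][2])]
E
python3 - <<'E'
from rows import *
c=cur();print(c)
rows(c,[([.530,.04,.20,c[3]],3),([.4854,-.2881,.12,2.964],17)])
E
```

```text
[np.float64(0.5298394827426745), np.float64(0.03998416849404123), np.float64(0.13769668592519063), 1.78177775827798]
[[[-0.0, 0.002, -0.831], [0, 0, -0.0]], [[-0.0, 0.002, -0.83], [0, 0, -0.0]], [[-0.001, 0.002, -0.831], [0, 0, -0.0]], [[-0.733, -0.264, 0.188], [0, 0, -0.87]], [[-0.713, -0.315, 0.188], [0, 0, -0.87]], [[-0.689, -0.363, 0.189], [0, 0, -0.87]], [[-0.662, -0.411, 0.188], [0, 0, -0.87]], [[-0.632, -0.455, 0.188], [0, 0, -0.87]], [[-0.599, -0.498, 0.188], [0, 0, -0.87]], [[-0.563, -0.539, 0.189], [0, 0, -0.86]]]
[[[-0.524, -0.576, 0.188], [0, 0, -0.87]], [[-0.483, -0.612, 0.188], [0, 0, -0.87]], [[-0.439, -0.643, 0.188], [0, 0, -0.87]], [[-0.394, -0.672, 0.189], [0, 0, -0.87]], [[-0.346, -0.699, 0.188], [0, 0, -0.87]], [[-0.296, -0.72, 0.188], [0, 0, -0.87]], [[-0.246, -0.739, 0.188], [0, 0, -0.87]], [[-0.193, -0.755, 0.188], [0, 0, -0.87]], [[-0.141, -0.766, 0.189], [0, 0, -0.87]], [[-0.087, -0.774, 0.188], [0, 0, -0.87]]]
end [ 0.4854 -0.2881  0.12    2.9642] max 0.831 0.87
```

Request:
carry_out:
  series:
    - [[0,0,-0.83],[0,0,0]]
    - [[0,0,-0.83],[0,0,0]]
    - [[0,0,-0.83],[0,0,0]]
    - [[-0.73,-0.26,0.19],[0,0,-0.87]]
    - [[-0.71,-0.31,0.19],[0,0,-0.87]]
    - [[-0.69,-0.36,0.19],[0,0,-0.87]]
    - [[-0.66,-0.41,0.19],[0,0,-0.87]]
    - [[-0.63,-0.46,0.19],[0,0,-0.87]]
    - [[-0.6,-0.5,0.19],[0,0,-0.87]]
    - [[-0.56,-0.54,0.19],[0,0,-0.87]]
  grip: 50

```text
clock: 14.68
eef_pos: [0.5111, -0.0956, 0.166]
tool_rot: [-3.141, -0.002, 2.272]
force: [0.2, 0.1, 0.2]
gripper_width: 0.497
```

Request:
carry_out:
  series:
    - [[-0.52,-0.58,0.19],[0,0,-0.87]]
    - [[-0.48,-0.61,0.19],[0,0,-0.87]]
    - [[-0.44,-0.64,0.19],[0,0,-0.87]]
    - [[-0.39,-0.67,0.19],[0,0,-0.87]]
    - [[-0.35,-0.7,0.19],[0,0,-0.87]]
    - [[-0.3,-0.72,0.19],[0,0,-0.87]]
    - [[-0.25,-0.74,0.19],[0,0,-0.87]]
    - [[-0.19,-0.75,0.19],[0,0,-0.87]]
    - [[-0.14,-0.77,0.19],[0,0,-0.87]]
    - [[-0.09,-0.77,0.19],[0,0,-0.87]]

```text
clock: 15.52
eef_pos: [0.4852, -0.2882, 0.1184]
tool_rot: [3.14, -0.002, 2.968]
force: [0.6, 0.2, 0.6]
gripper_width: 0.501
```

```bash
python3 - <<'E'
from rows import *
s=snap("side");t=snap("top")
c=cur();print(np.round(c,4))
rows(c,[([.4854,-.2881,.04,2.964],6),([.4854,-.2881,.02,2.964],4)])
crop(s,"pics/s4.png",280,60,110,100,6);crop(t,"pics/t4.png",290,170,60,60,10)
E
```

```text
[ 0.4846 -0.2893  0.1177  2.9648]
[[[-0.004, 0.009, 0.518], [0, 0, 0.0]], [[-0.003, 0.009, 0.518], [0, 0, 0.0]], [[-0.004, 0.008, 0.519], [0, 0, 0.01]], [[-0.003, 0.009, 0.518], [0, 0, -0.0]], [[-0.004, 0.009, 0.518], [0, 0, -0.0]], [[-0.003, 0.009, 0.518], [0, 0, 0.0]], [[-0.0, -0.0, 0.2], [0, 0, 0.0]], [[-0.0, -0.0, 0.2], [0, 0, 0.0]], [[-0.0, -0.0, 0.2], [0, 0, 0.0]], [[-0.0, -0.0, 0.2], [0, 0, 0.0]]]
end [ 0.4854 -0.2881  0.02    2.964 ] max 0.519 0.01
```

View pics/s4.png

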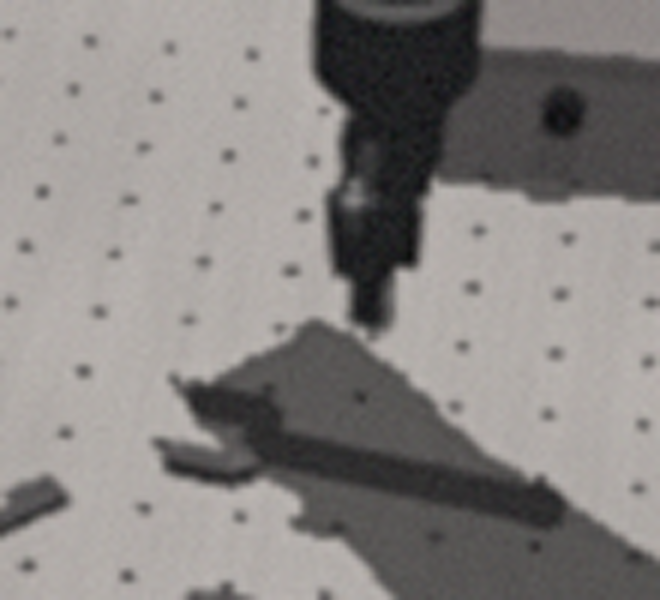

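View pics/t4.png

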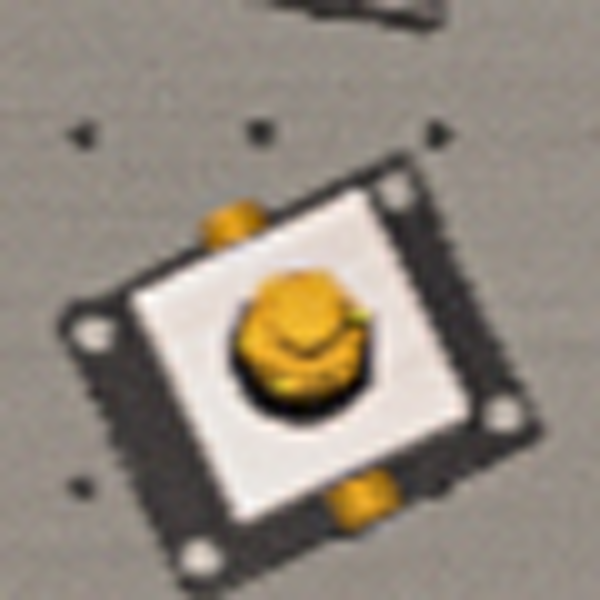

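Request:
carry_out:
  series:
    - [[0,0.02,0.5],[0,0,0]]
    - [[0,0.02,0.7],[0,0,0]]
    - [[0,0,0.7],[0,0,0]]
    - [[0,0,0.6],[0,0,0]]
    - [[0,0,0.6],[0,0,0]]
    - [[0,0,0.4],[0,0,0]]
    - [[0,0,0.4],[0,0,0]]
    - [[0,0,0],[0,0,0]]
    - [[0,0,0],[0,0,0]]
    - [[0,0,0],[0,0,0]]

```text
clock: 16.45
eef_pos: [0.4866, -0.287, 0.0232]
tool_rot: [-3.141, 0.001, 2.965]
force: [0.0, -0.7, 0.6]
gripper_width: 0.499
```

```bash
python3 plan.py .4854 -.2881 .001 169.8;  python3 - <<'E'
from h import *
s=snap("side");crop(s,"pics/s5.png",300,90,80,70,8)
E
```

```text
pos [ 0.4866 -0.287   0.0232] rpy [-3.1412e+00  9.0000e-04  2.9649e+00] yawdeg 169.88 q [-0.764  0.069 -0.322  1.18   0.    -0.588]
tool shift in units(25mm) [ 0.042 -0.053  0.889] | /10: [ 0.004 -0.005  0.089] /20: [ 0.002 -0.003  0.044] /30: [ 0.001 -0.002  0.03 ] turn z units(.08) 0.017
```

View pics/s5.png

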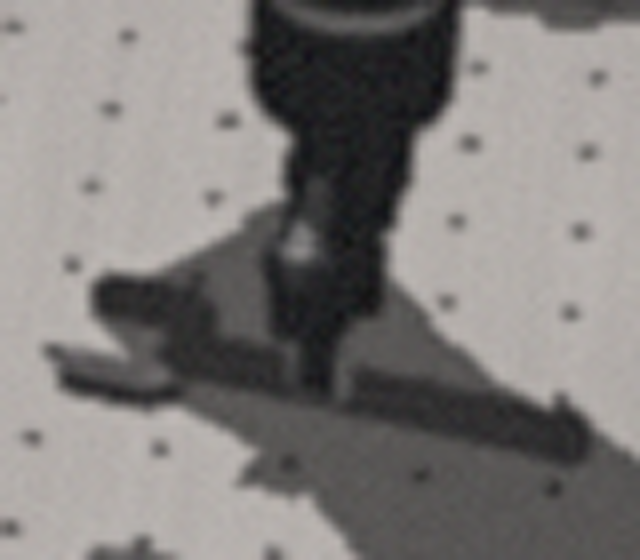

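Request:
carry_out:
  series:
    - [[0.04,-0.04,0.15],[0,0,0]]
    - [[0,0,0.15],[0,0,0]]
    - [[0,0,0.15],[0,0,0]]
    - [[0,0,0.15],[0,0,0]]
    - [[0,0,0.1],[0,0,0]]
    - [[0,0,0.1],[0,0,0]]
    - [[0,0,0.07],[0,0,0]]
    - [[0,0,0],[0,0,0]]
    - [[0,0,0],[0,0,0]]
    - [[0,0,0],[0,0,0]]

```text
clock: 17.33
eef_pos: [0.4852, -0.2877, 0.0009]
tool_rot: [-3.142, 0.0, 2.965]
force: [0.3, 0.8, 0.1]
gripper_width: 0.502
```

```bash
python3 st.py
```

```text
t 17.33 pos [ 0.4852 -0.2877  0.0009] yaw 2.965 F [0.27 0.76 0.11] T [-0.016 -0.012  0.022] eff6 0.0 w 0.502
```

Close on the handle, then lift a little and look.

Request:
carry_out:
  series:
    - [[0,0,0],[0,0,0]]
    - [[0,0,0],[0,0,0]]
    - [[0,0,0],[0,0,0]]
    - [[0,0,0],[0,0,0]]
    - [[0,0,0],[0,0,0]]
    - [[0,0,0],[0,0,0]]
    - [[0,0,0],[0,0,0]]
    - [[0,0,0],[0,0,0]]
    - [[0,0,0],[0,0,0]]
    - [[0,0,0],[0,0,0]]
  grip: 0

```text
clock: 18.17
eef_pos: [0.4853, -0.2878, 0.0012]
tool_rot: [-3.141, 0.001, 2.965]
force: [-1.3, 1.1, 5.4]
gripper_width: 0.19
```

```bash
python3 st.py
```

```text
t 18.17 pos [ 0.4853 -0.2878  0.0012] yaw 2.965 F [-1.31  1.05  5.45] T [ 0.187  0.192 -0.036] eff6 -0.017 w 0.19
```

Request:
carry_out:
  series:
    - [[0,0,-0.1],[0,0,0]]
    - [[0,0,-0.3],[0,0,0]]
    - [[0,0,-0.6],[0,0,0]]
    - [[0,0,-0.8],[0,0,0]]
    - [[0,0,-0.8],[0,0,0]]
    - [[0,0,-0.8],[0,0,0]]
    - [[0,0,-0.6],[0,0,0]]
    - [[0,0,-0.3],[0,0,0]]
    - [[0,0,0],[0,0,0]]
    - [[0,0,0],[0,0,0]]

```text
clock: 19.0
eef_pos: [0.4849, -0.2875, 0.1078]
tool_rot: [3.141, -0.0, 2.965]
force: [-0.2, 0.1, -3.2]
gripper_width: 0.188
```

```bash
python3 st.py;  python3 - <<'E'
from wr import *
s=snap("side");t=snap("top")
crop(s,"pics/s6.png",290,60,100,90,8);crop(t,"pics/t6.png",405,165,80,105,5)
E
```

```text
t 19.0 pos [ 0.4849 -0.2875  0.1078] yaw 2.965 F [-0.24  0.14 -3.19] T [0.002 0.05  0.008] eff6 0.0 w 0.188
```

View pics/s6.png

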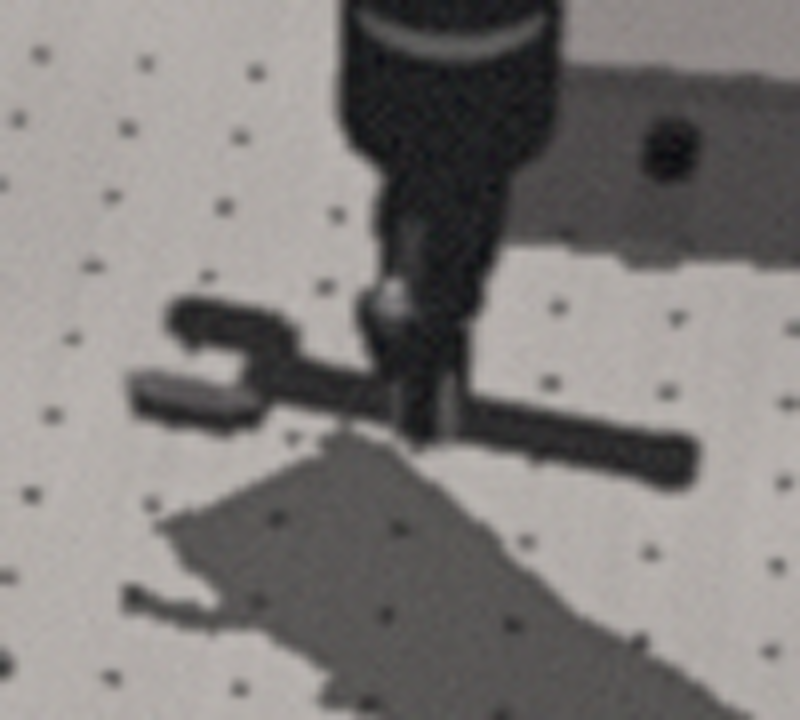

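View pics/t6.png

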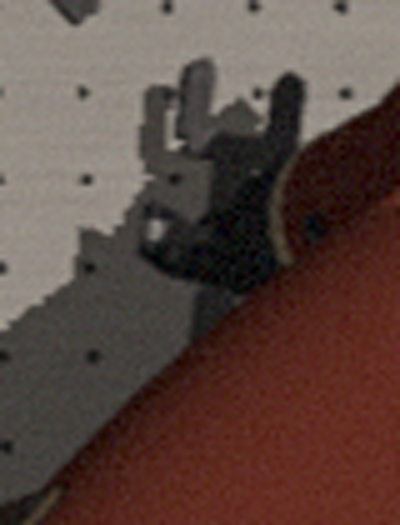

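```bash
cat >> wr.py <<'E'
def overlay_now(name,off=.0902,dz=.005,rois=((290,60,100,90),(405,165,80,105)),k=6,lat=0.,dyaw=0.):
    st=manip.read_state(); p=st["eef_pos"]; w=st["tool_rot"][2]-np.pi+dyaw
    j=p[:2]+off*np.array([np.cos(w),np.sin(w)])+lat*np.array([-np.sin(w),np.cos(w)])
    z=p[2]+dz
    s=snap("side");t=snap("top")
    P=[(wpts(*j,w,z+.006),(0,255,0)),(wpts(*j,w,z-.006),(0,0,255))]
    a=draw(s,"",*rois[0],k,P); b=draw(t,"",*rois[1],k,P)
    cv2.imwrite(name+"s.png",a);cv2.imwrite(name+"t.png",b)
    print("jaw",j.round(4),"yaw",w,"z",z)
    return s,t,j,w,z
E
python3 -c "
from wr import *
overlay_now('pics/o1')"
```

```text
jaw [ 0.5733 -0.3029] yaw -0.17660907876213816 z 0.11181763556892416
```

View pics/o1s.png

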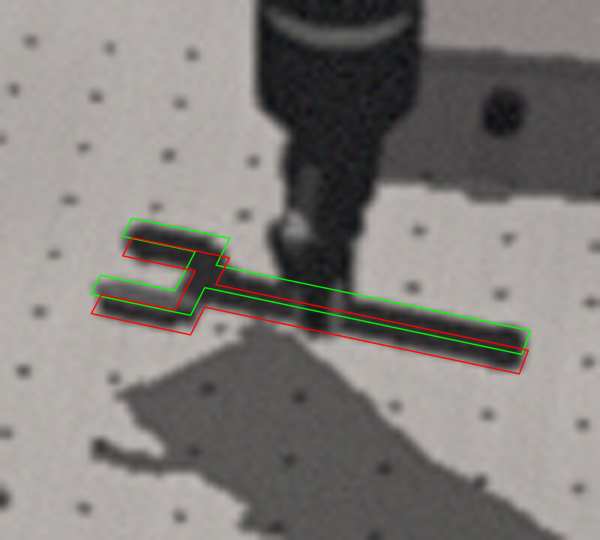

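View pics/o1t.png

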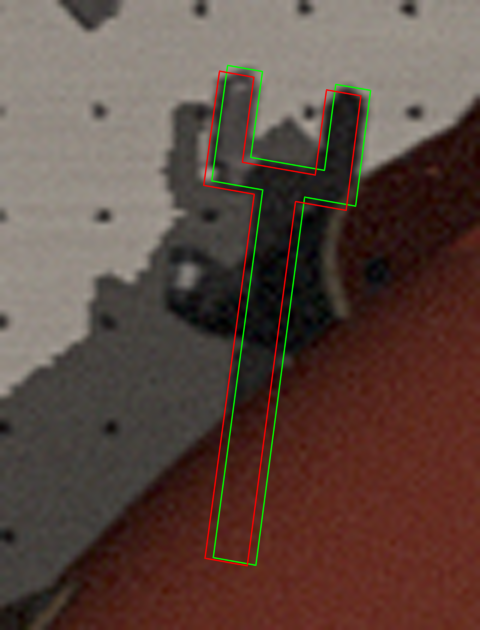

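```bash
python3 - <<'E'
from rows import *
c=cur()
rows(c,[([.4185,-.0602,.1078,.731+np.pi],16),([.4185,-.0602,.081,.731+np.pi],4)])
E
```

```text
[[[0.262, 0.529, -0.002], [0, 0, -0.71]], [[0.231, 0.544, -0.003], [0, 0, -0.71]], [[0.201, 0.555, -0.002], [0, 0, -0.71]], [[0.168, 0.566, -0.002], [0, 0, -0.71]], [[0.136, 0.575, -0.003], [0, 0, -0.71]], [[0.103, 0.581, -0.002], [0, 0, -0.7]], [[0.071, 0.587, -0.002], [0, 0, -0.71]], [[0.037, 0.589, -0.002], [0, 0, -0.71]], [[0.003, 0.591, -0.003], [0, 0, -0.71]], [[-0.03, 0.59, -0.002], [0, 0, -0.71]]]
[[[-0.063, 0.587, -0.002], [0, 0, -0.71]], [[-0.097, 0.582, -0.003], [0, 0, -0.71]], [[-0.129, 0.576, -0.002], [0, 0, -0.71]], [[-0.162, 0.568, -0.002], [0, 0, -0.71]], [[-0.194, 0.558, -0.003], [0, 0, -0.71]], [[-0.226, 0.546, -0.002], [0, 0, -0.7]], [[0.0, -0.0, 0.268], [0, 0, -0.0]], [[0.0, -0.0, 0.268], [0, 0, -0.0]], [[0.0, -0.0, 0.268], [0, 0, -0.0]], [[0.0, -0.0, 0.268], [0, 0, -0.0]]]
end [ 0.4185 -0.0602  0.081   3.8722] max 0.591 0.71
```

Request:
carry_out:
  series:
    - [[0.26,0.53,0],[0,0,-0.71]]
    - [[0.23,0.54,0],[0,0,-0.71]]
    - [[0.2,0.56,0],[0,0,-0.71]]
    - [[0.17,0.57,0],[0,0,-0.71]]
    - [[0.14,0.57,0],[0,0,-0.71]]
    - [[0.1,0.58,0],[0,0,-0.71]]
    - [[0.07,0.59,0],[0,0,-0.71]]
    - [[0.04,0.59,0],[0,0,-0.71]]
    - [[0,0.59,0],[0,0,-0.71]]
    - [[-0.03,0.59,0],[0,0,-0.71]]

```text
clock: 20.03
eef_pos: [0.4432, -0.1449, 0.1075]
tool_rot: [3.141, -0.001, -2.747]
force: [0.9, -0.6, -2.7]
gripper_width: 0.188
```

Request:
carry_out:
  series:
    - [[-0.06,0.59,0],[0,0,-0.71]]
    - [[-0.1,0.58,0],[0,0,-0.71]]
    - [[-0.13,0.58,0],[0,0,-0.71]]
    - [[-0.16,0.57,0],[0,0,-0.71]]
    - [[-0.19,0.56,0],[0,0,-0.71]]
    - [[-0.23,0.55,0],[0,0,-0.7]]
    - [[0,0,0.1],[0,0,0]]
    - [[0,0,0.3],[0,0,0]]
    - [[0,0,0.3],[0,0,0]]
    - [[0,0,0.2],[0,0,0]]

```text
clock: 20.87
eef_pos: [0.4184, -0.0607, 0.0842]
tool_rot: [3.14, -0.001, -2.412]
force: [0.5, -0.1, -3.3]
gripper_width: 0.189
```

```bash
python3 st.py; python3 - <<'E'
from wr import *
overlay_now('pics/o2',rois=((285,130,100,100),(290,170,100,100)))
E
```

```text
t 20.87 pos [ 0.4184 -0.0607  0.0842] yaw -2.412 F [ 0.51 -0.05 -3.29] T [ 0.007  0.028 -0.064] eff6 0.005 w 0.189
jaw [ 0.4857 -0.0006] yaw -5.55309786461263 z 0.08921481585042673
```

View pics/o2s.png

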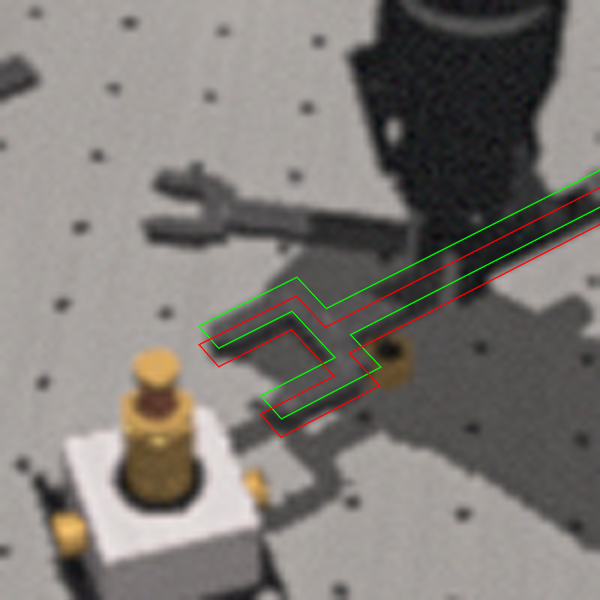

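View pics/o2t.png

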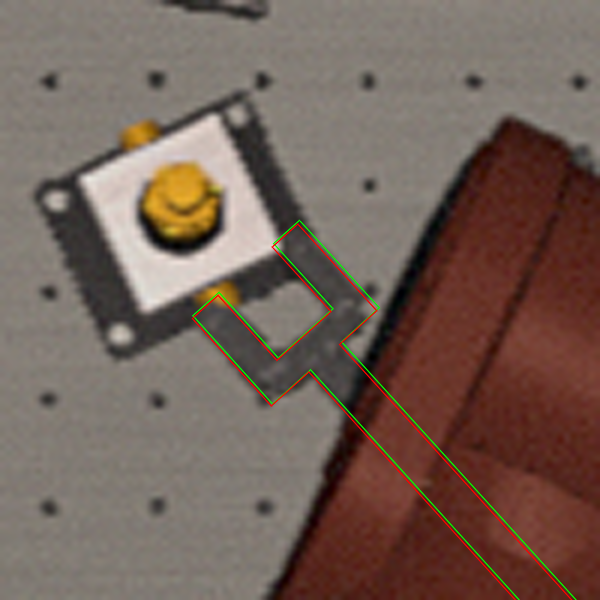

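Request:
carry_out:
  series:
    - [[0,0.016,0.06],[0,0,0]]
    - [[0,0,0.06],[0,0,0]]
    - [[-0.1,0,0],[0,0,0]]
    - [[-0.2,0,0],[0,0,0]]
    - [[-0.2,0,0],[0,0,0]]
    - [[-0.2,0,0],[0,0,0]]
    - [[-0.1,0,0],[0,0,0]]
    - [[0,0,0],[0,0,0]]
    - [[0,0,0],[0,0,0]]
    - [[0,0,0],[0,0,0]]

```text
clock: 21.8
eef_pos: [0.4334, -0.0468, 0.0828]
tool_rot: [3.141, -0.0, -2.41]
force: [-1.2, 0.0, -3.1]
gripper_width: 0.187
```

```bash
cat > jaw.py <<'E'
from h import *
import sys
nut=np.array([.5302,.0400])
F=[];T=[];PP=[]
for i in range(3):
    s=manip.read_state();F.append(s["force"]);T.append(s["ft_torque"]);PP.append([*s["eef_pos"],s["tool_rot"][2]])
    if i<2: manip.snapshot("side")
p=np.mean(PP,0); w=p[3]-np.pi; x=np.array([np.cos(w),np.sin(w)]);y=np.array([-x[1],x[0]])
j=p[:2]+.0902*x; d=nut-j
print("t",round(s["clock"],2),"TCP",p.round(4),"wyaw",round((w+np.pi)%(2*np.pi)-np.pi,4),"to nut: ahead",round(d@x*1000,2),"left",round(d@y*1000,2),"mm; F",np.mean(F,0).round(2),"F along x,y of wrench",np.round([np.mean(F,0)[:2]@x,np.mean(F,0)[:2]@y],2),"T",np.mean(T,0).round(3),"w",round(float(s["gripper_width"]),3))
E
python3 jaw.py
```

```text
t 21.9 TCP [ 0.4334 -0.0468  0.0828 -2.4101] wyaw 0.7315 to nut: ahead 39.85 left -0.06 mm; F [-0.6  -0.22 -2.72] F along x,y of wrench [-0.6   0.24] T [-0.034  0.033 -0.03 ] w 0.19
```

Request:
carry_out:
  series:
    - [[-0.12,0,0.03],[0,0,0]]
    - [[-0.12,0,0.03],[0,0,0]]
    - [[-0.12,0,0],[0,0,0]]
    - [[-0.12,0,0],[0,0,0]]
    - [[-0.12,0,0],[0,0,0]]
    - [[-0.12,0,0],[0,0,0]]
    - [[-0.12,0,0],[0,0,0]]
    - [[0,0,0],[0,0,0]]
    - [[0,0,0],[0,0,0]]
    - [[0,0,0],[0,0,0]]

```text
clock: 22.73
eef_pos: [0.449, -0.0328, 0.0813]
tool_rot: [3.141, -0.0, -2.41]
force: [0.5, 0.3, -3.9]
gripper_width: 0.188
```

```bash
python3 jaw.py;python3 - <<'E'
from wr import *
overlay_now('pics/o3',rois=((285,150,70,70),(290,170,70,70)),k=8)
E
```

```text
t 22.83 TCP [ 0.449  -0.0328  0.0813 -2.4102] wyaw 0.7314 to nut: ahead 18.85 left -0.03 mm; F [ 0.26  0.21 -3.07] F along x,y of wrench [ 0.34 -0.02] T [-0.058  0.014  0.018] w 0.191
jaw [0.5162 0.0274] yaw -5.551897750731434 z 0.08630175278969235
```

View pics/o3t.png

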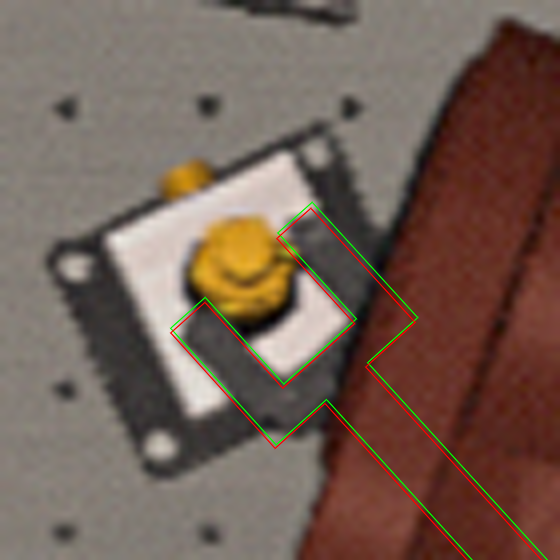

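Request:
carry_out:
  series:
    - [[-0.1,0,0],[0,0,0]]
    - [[-0.1,0,0],[0,0,0]]
    - [[-0.1,0,0],[0,0,0]]
    - [[-0.1,0,0],[0,0,0]]
    - [[-0.1,0,0],[0,0,0]]
    - [[-0.1,0,0],[0,0,0]]
    - [[-0.08,0,0],[0,0,0]]
    - [[-0.06,0,0],[0,0,0]]
    - [[0,0,0],[0,0,0]]
    - [[0,0,0],[0,0,0]]

```text
clock: 23.77
eef_pos: [0.4629, -0.0204, 0.0813]
tool_rot: [3.141, -0.0, -2.41]
force: [-0.3, 0.6, -3.1]
gripper_width: 0.195
```

```bash
python3 jaw.py;python3 - <<'E'
from wr import *
overlay_now('pics/o4',rois=((285,150,70,70),(290,170,70,70)),k=8)
E
```

```text
t 23.87 TCP [ 0.4628 -0.0204  0.0813 -2.4101] wyaw 0.7315 to nut: ahead 0.3 left -0.06 mm; F [ 0.29  0.08 -2.97] F along x,y of wrench [ 0.27 -0.13] T [-0.032  0.051 -0.031] w 0.185
jaw [0.5299 0.0398] yaw -5.551768069746543 z 0.08625590476225407
```

View pics/o4t.png

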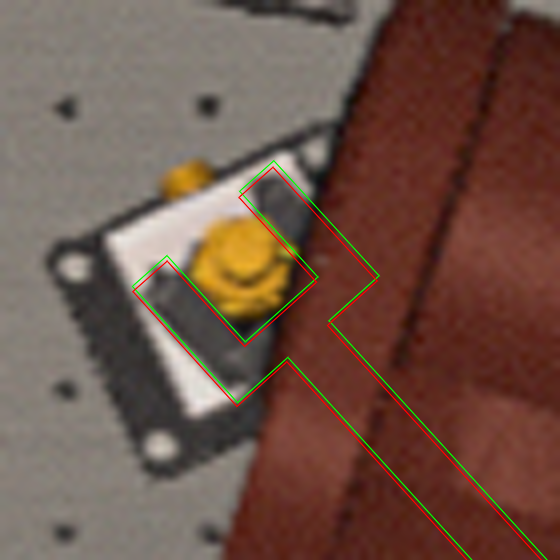

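View pics/o4s.png

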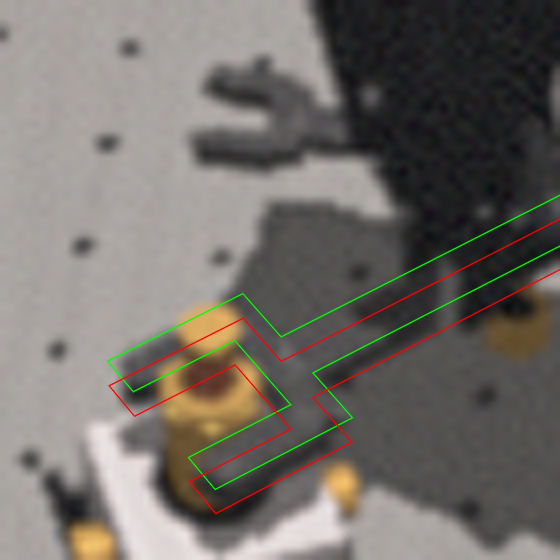

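Request:
carry_out:
  series:
    - [[-0.002,0.108,0],[0,0,0.375]]
    - [[-0.002,0.108,0],[0,0,0.375]]
    - [[-0.002,0.108,0],[0,0,0.375]]
    - [[-0.002,0.108,0],[0,0,0.375]]
    - [[-0.002,0.108,0],[0,0,0.375]]
    - [[-0.002,0.108,0],[0,0,0.375]]
    - [[-0.002,0.108,0],[0,0,0.375]]
    - [[0,0,0],[0,0,0]]
    - [[0,0,0],[0,0,0]]
    - [[0,0,0],[0,0,0]]

```text
clock: 24.8
eef_pos: [0.4521, -0.0053, 0.0814]
tool_rot: [-3.141, 0.0, -2.619]
force: [1.5, -0.5, -3.2]
gripper_width: 0.191
```

```bash
python3 jaw.py
```

```text
t 24.9 TCP [ 0.452  -0.0053  0.0814 -2.6195] wyaw 0.5221 to nut: ahead 0.13 left 0.27 mm; F [ 1.63 -0.72 -3.28] F along x,y of wrench [ 1.06 -1.43] T [-0.154 -0.223  0.034] w 0.191
```

Request:
carry_out:
  series:
    - [[-0.002,0.108,0],[0,0,0.375]]
    - [[-0.002,0.108,0],[0,0,0.375]]
    - [[0,0,0],[0,0,0]]
    - [[0,0,0],[0,0,0]]
    - [[0,0,0],[0,0,0]]
    - [[0,0,0],[0,0,0]]
    - [[0,0,0],[0,0,0]]
    - [[0,0,0],[0,0,0]]
    - [[0,0,0],[0,0,0]]
    - [[0,0,0],[0,0,0]]

```text
clock: 25.73
eef_pos: [0.4494, -0.0004, 0.0813]
tool_rot: [-3.141, 0.0, -2.68]
force: [2.9, -1.5, -3.5]
gripper_width: 0.189
```

```bash
python3 jaw.py
```

```text
t 25.83 TCP [ 4.4940e-01 -4.0000e-04  8.1300e-02 -2.6801e+00] wyaw 0.4615 to nut: ahead 0.12 left 0.2 mm; F [ 3.21 -1.8  -3.21] F along x,y of wrench [ 2.07 -3.04] T [-0.349 -0.628  0.234] w 0.189
```

Request:
carry_out:
  series:
    - [[-0.002,0.108,0],[0,0,0.375]]
    - [[-0.002,0.108,0],[0,0,0.375]]
    - [[-0.002,0.108,0],[0,0,0.375]]
    - [[0,0,0],[0,0,0]]
    - [[0,0,0],[0,0,0]]
    - [[0,0,0],[0,0,0]]
    - [[0,0,0],[0,0,0]]
    - [[0,0,0],[0,0,0]]
    - [[0,0,0],[0,0,0]]
    - [[0,0,0],[0,0,0]]

```text
clock: 26.67
eef_pos: [0.4461, 0.007, 0.0813]
tool_rot: [3.142, 0.0, -2.77]
force: [2.9, -2.6, -3.5]
gripper_width: 0.192
```

```bash
python3 jaw.py
```

```text
t 26.77 TCP [ 0.4461  0.007   0.0813 -2.7701] wyaw 0.3715 to nut: ahead 0.12 left 0.21 mm; F [ 3.45 -2.59 -3.3 ] F along x,y of wrench [ 2.27 -3.66] T [-0.652 -0.777  0.462] w 0.19
```

```bash
python3 - <<'E'
from wr import *
overlay_now('pics/o5',rois=((285,130,100,90),(290,170,70,70)),k=8)
E
```

```text
jaw [0.5302 0.0398] yaw -5.911737964786331 z 0.08634366587010706
```

View pics/o5t.png

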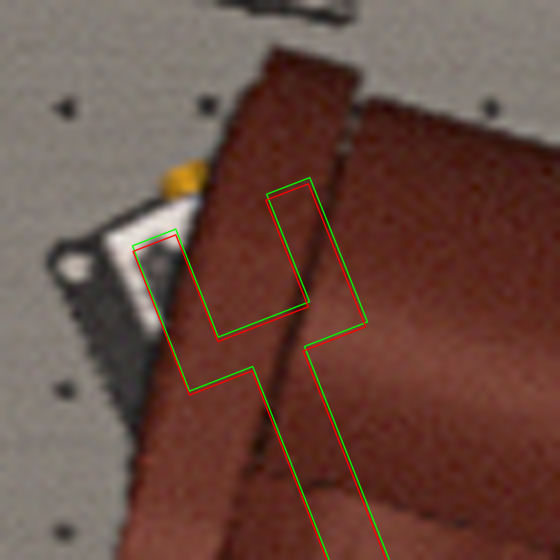

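View pics/o5s.png

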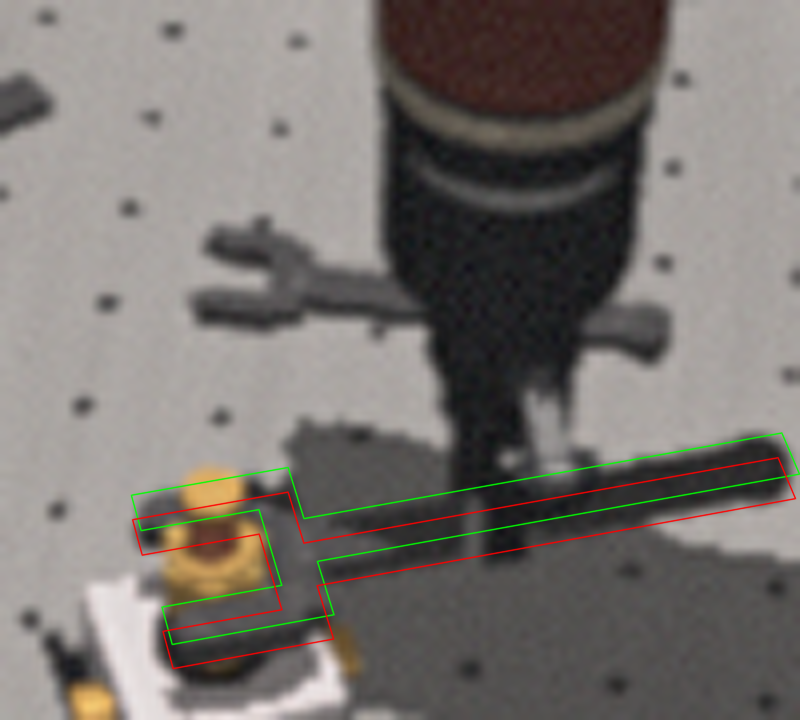

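```bash
python3 - <<'E'
from h import *
s=snap("side");t=snap("top")
crop(s,"pics/s7.png",330,210,120,110,6)
c=cv2.imread("pics/top0.png")[255:330,225:310];cv2.imwrite("pics/t7.png",cv2.resize(c,None,fx=7,fy=7,interpolation=cv2.INTER_CUBIC))
E
```

View pics/s7.png

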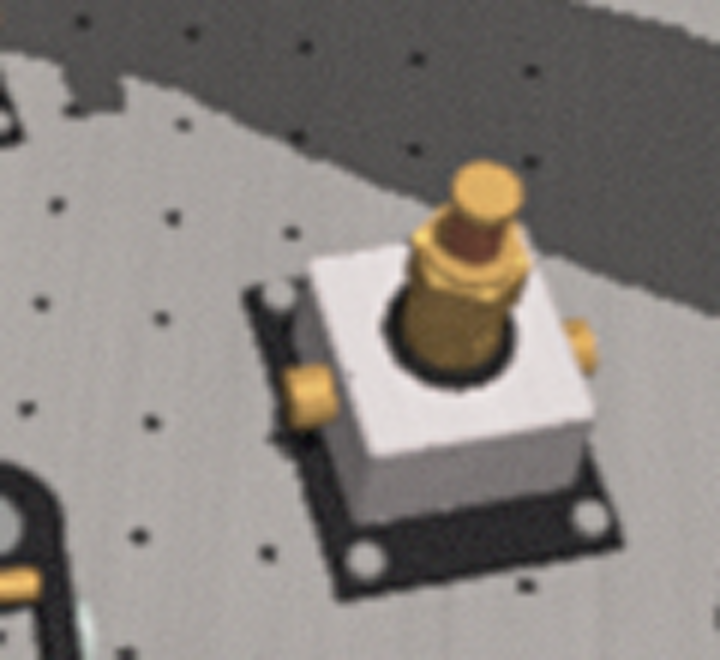

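View pics/t7.png

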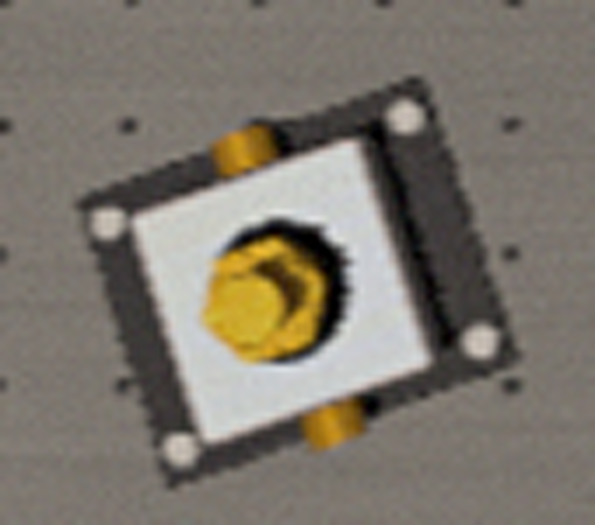

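```bash
python3 - <<'E'
from h import *
t=snap("top")
for n,x,y,z in(("corner",365,140,.06),("corner",430,355,.06),("nut",265,300,.11),("stub",247,310,.15)):
    print(n,back(t,225+x/7-.4,255+y/7-.4,z).round(3))
E
```

```text
corner [0.345 0.152 0.06 ]
corner [0.267 0.127 0.06 ]
nut [0.29  0.183 0.11 ]
stub [0.29  0.184 0.15 ]
```

Request:
carry_out:
  series:
    - [[-0.005,0.18,0],[0,0,0.625]]
    - [[-0.005,0.18,0],[0,0,0.625]]
    - [[-0.005,0.18,0],[0,0,0.625]]
    - [[-0.005,0.18,0],[0,0,0.625]]
    - [[-0.005,0.18,0],[0,0,0.625]]
    - [[-0.005,0.18,0],[0,0,0.625]]
    - [[-0.005,0.18,0],[0,0,0.625]]
    - [[-0.005,0.18,0],[0,0,0.625]]
    - [[-0.005,0.18,0],[0,0,0.625]]
    - [[-0.005,0.18,0],[0,0,0.625]]

```text
clock: 27.85
eef_pos: [0.4406, 0.0514, 0.0812]
tool_rot: [-3.141, -0.0, 3.011]
force: [3.7, -4.7, -2.8]
gripper_width: 0.189
```

```bash
python3 jaw.py; python3 - <<'E'
from wr import *
overlay_now('pics/o6',rois=((285,130,100,90),(290,170,70,70)),k=8)
E
```

```text
t 27.95 TCP [0.4406 0.0516 0.0812 3.0102] wyaw -0.1314 to nut: ahead 0.13 left 0.25 mm; F [ 3.22 -4.3  -3.07] F along x,y of wrench [ 3.75 -3.84] T [-0.863 -0.639  0.44 ] w 0.192
jaw [0.5301 0.0399] yaw -0.12901666743001616 z 0.08624884383966071
```

View pics/o6s.png

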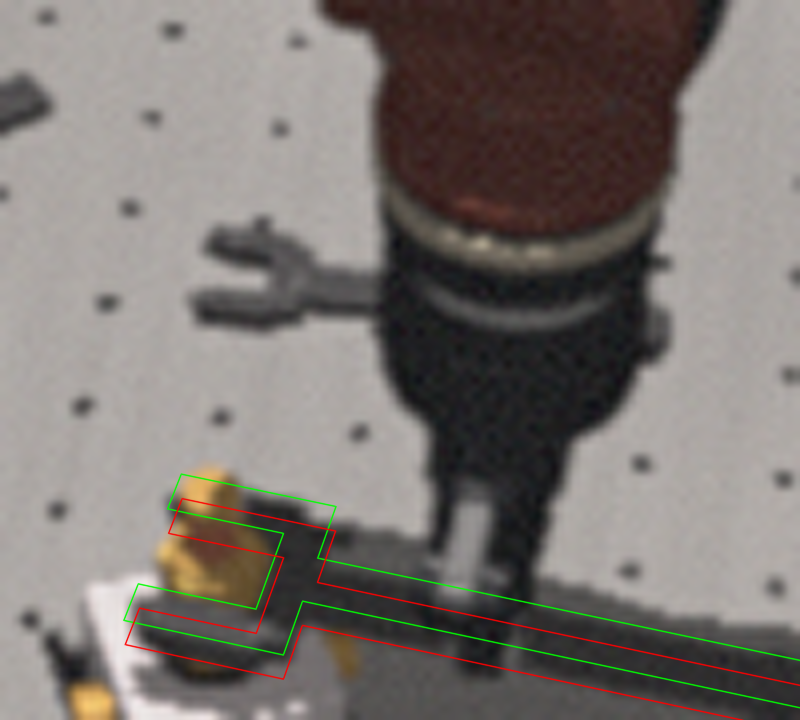

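Request:
carry_out:
  series:
    - [[-0.005,0.18,0],[0,0,0.625]]
    - [[-0.005,0.18,0],[0,0,0.625]]
    - [[-0.005,0.18,0],[0,0,0.625]]
    - [[-0.005,0.18,0],[0,0,0.625]]
    - [[-0.005,0.18,0],[0,0,0.625]]
    - [[-0.005,0.18,0],[0,0,0.625]]
    - [[-0.005,0.18,0],[0,0,0.625]]
    - [[-0.005,0.18,0],[0,0,0.625]]
    - [[-0.005,0.18,0],[0,0,0.625]]
    - [[-0.005,0.18,0],[0,0,0.625]]

```text
clock: 28.88
eef_pos: [0.4569, 0.0924, 0.0811]
tool_rot: [-3.14, -0.001, 2.512]
force: [2.5, -4.1, -2.3]
gripper_width: 0.194
```

```bash
python3 jaw.py; python3 - <<'E'
from wr import *
overlay_now('pics/o7',rois=((285,130,100,90),(260,170,100,80)),k=8)
E
```

```text
t 28.98 TCP [0.4571 0.0926 0.0811 2.5116] wyaw -0.6299 to nut: ahead -0.11 left 0.56 mm; F [ 1.85 -4.   -2.07] F along x,y of wrench [ 3.85 -2.14] T [-0.945 -0.307  0.563] w 0.192
jaw [0.53   0.0396] yaw -0.6277612529879906 z 0.08606031159037937
```

View pics/o7s.png

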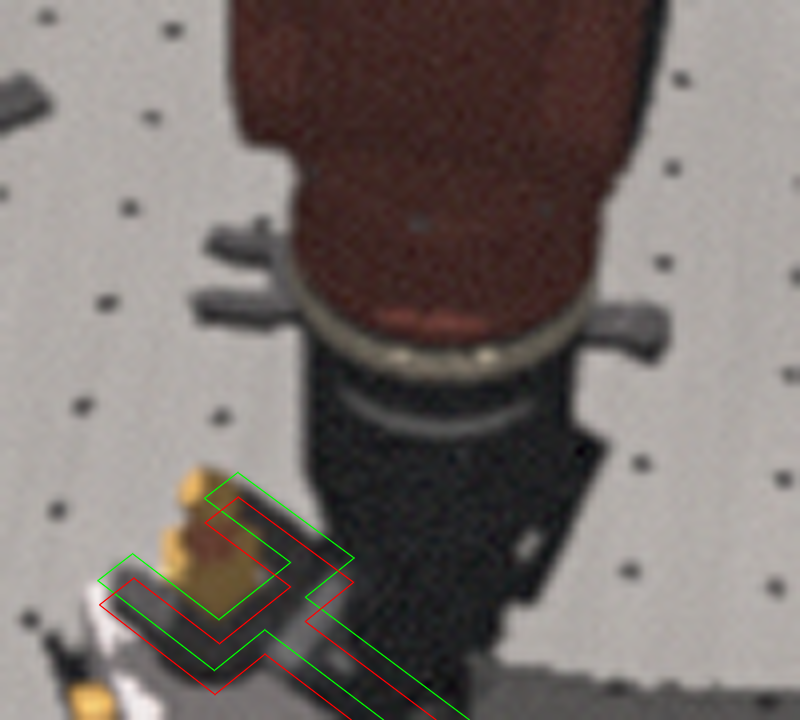

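View pics/o7t.png

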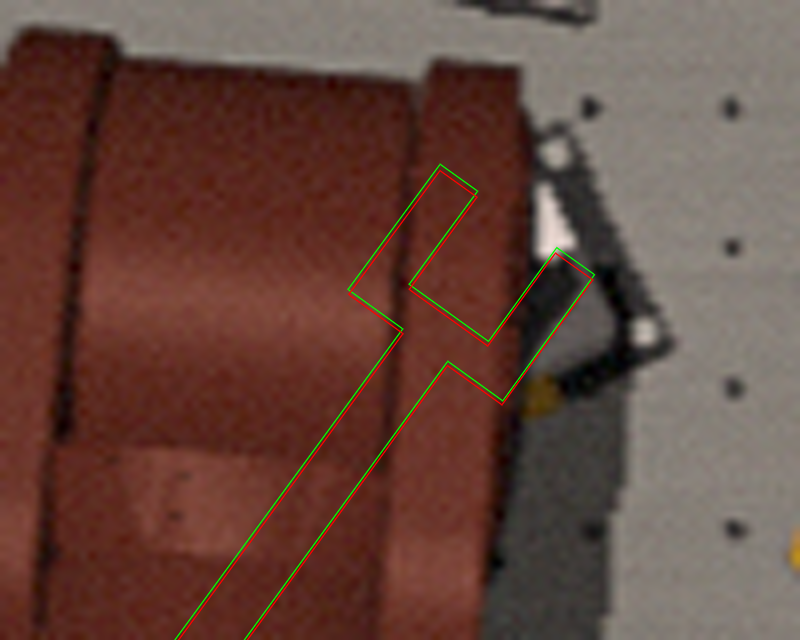

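Request:
carry_out:
  series:
    - [[-0.003,-0.144,0],[0,0,-0.5]]
    - [[-0.003,-0.144,0],[0,0,-0.5]]
    - [[-0.003,-0.144,0],[0,0,-0.5]]
    - [[-0.003,-0.144,0],[0,0,-0.5]]
    - [[-0.003,-0.144,0],[0,0,-0.5]]
    - [[0,0,0],[0,0,0]]
    - [[0,0,0],[0,0,0]]
    - [[0,0,0],[0,0,0]]
    - [[0,0,0],[0,0,0]]
    - [[0,0,0],[0,0,0]]

```text
clock: 29.92
eef_pos: [0.4483, 0.0773, 0.0813]
tool_rot: [3.141, -0.0, 2.713]
force: [2.4, -1.9, -2.3]
gripper_width: 0.188
```

```bash
python3 jaw.py
```

```text
t 30.02 TCP [0.4483 0.0773 0.0813 2.7129] wyaw -0.4287 to nut: ahead -0.25 left 0.15 mm; F [ 2.61 -1.51 -2.85] F along x,y of wrench [ 3.   -0.28] T [-0.344 -0.515 -0.006] w 0.191
```

Request:
carry_out:
  series:
    - [[-0.003,-0.072,0],[0,0,-0.25]]
    - [[-0.003,-0.072,0],[0,0,-0.25]]
    - [[-0.003,-0.072,0],[0,0,-0.25]]
    - [[0,0,0],[0,0,0]]
    - [[0,0,0],[0,0,0]]
    - [[0,0,0],[0,0,0]]
    - [[0,0,0],[0,0,0]]
    - [[0,0,0],[0,0,0]]
    - [[0,0,0],[0,0,0]]
    - [[0,0,0],[0,0,0]]

```text
clock: 30.85
eef_pos: [0.4464, 0.0721, 0.0813]
tool_rot: [3.142, 0.0, 2.773]
force: [2.1, -1.9, -4.1]
gripper_width: 0.192
```

```bash
python3 jaw.py; python3 - <<'E'
from wr import *
overlay_now('pics/o8',rois=((285,130,100,90),(260,170,100,80)),k=8)
E
```

```text
t 30.95 TCP [0.4464 0.0721 0.0813 2.773 ] wyaw -0.3686 to nut: ahead -0.42 left 0.23 mm; F [ 2.5  -1.12 -3.55] F along x,y of wrench [ 2.74 -0.15] T [-0.156 -0.428 -0.027] w 0.187
jaw [0.5305 0.0396] yaw -0.36856074497792246 z 0.08628081144343129
```

View pics/o8s.png

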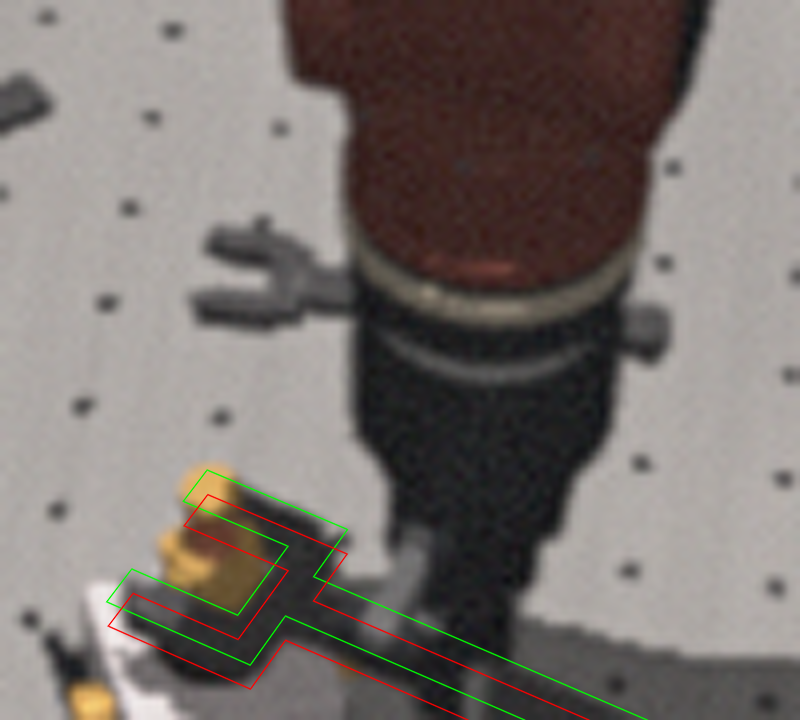

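```bash
python3 - <<'E'
from wr import *
s=snap("side");t=snap("top")
st=manip.read_state();p=st["eef_pos"];
u0,v0,w,h=288,178,60,52
def mk(off,dy,lat=0):
    wy=st["tool_rot"][2]-np.pi+dy; x=np.array([np.cos(wy),np.sin(wy)]); j=p[:2]+off*x+lat*np.array([-x[1],x[0]]); z=p[2]+.005
    P=[(wpts(*j,wy,z+.006),(0,255,0)),(wpts(*j,wy,z-.006),(0,0,255))]
    ss=dict(s); ss["color"]=np.clip(s["color"].astype(float)*2.2,0,255).astype(np.uint8)
    return draw(ss,"",u0,v0,w,h,6.6 and 6,P)
ims=[mk(.0902,0),mk(.0902,-.12),mk(.087,0),mk(.087,-.1)]
im=np.vstack([np.hstack(ims[:2]),np.hstack(ims[2:])]);print(im.shape)
cv2.imwrite("pics/o9.png",cv2.resize(im,(720,624)) if 0 else im)
ss=np.clip(s["color"][v0:v0+h,u0:u0+w,::-1].astype(float)*2.2,0,255).astype(np.uint8)
cv2.imwrite("pics/o9r.png",cv2.resize(ss,None,fx=11,fy=11,interpolation=cv2.INTER_CUBIC))
E
```

```text
(624, 720, 3)
```

View pics/o9r.png

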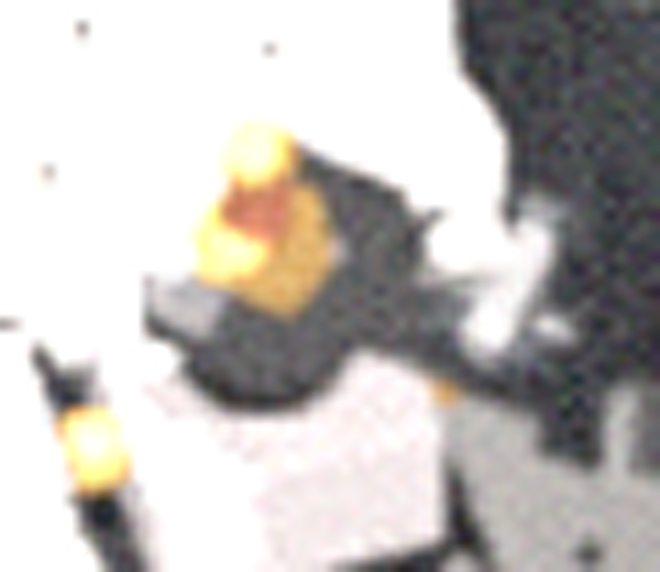

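View pics/o9.png

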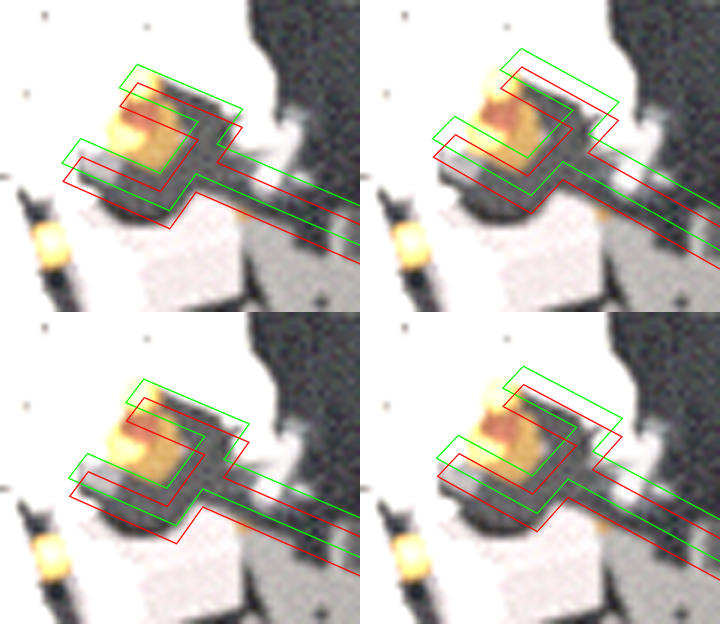

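Request:
carry_out:
  series:
    - [[0,0,-0.1],[0,0,0]]
    - [[0,0,-0.2],[0,0,0]]
    - [[0,0,-0.3],[0,0,0]]
    - [[0,0,-0.3],[0,0,0]]
    - [[0,0,-0.3],[0,0,0]]
    - [[0,0,0],[0,0,0]]
    - [[0,0,0],[0,0,0]]
    - [[0,0,0],[0,0,0]]
    - [[0,0,0],[0,0,0]]
    - [[0,0,0],[0,0,0]]

```text
clock: 31.98
eef_pos: [0.447, 0.0716, 0.1116]
tool_rot: [-3.141, 0.001, 2.773]
force: [5.8, -4.6, -7.8]
gripper_width: 0.19
```

```bash
python3 jaw.py; python3 - <<'E'
from wr import *
overlay_now('pics/o10',rois=((285,130,100,90),(260,170,100,80)),k=8)
E
```

```text
t 32.08 TCP [0.447  0.0716 0.1116 2.7728] wyaw -0.3688 to nut: ahead -1.16 left 0.5 mm; F [ 6.27 -3.69 -7.83] F along x,y of wrench [ 7.18 -1.18] T [-0.709 -1.046  0.033] w 0.189
jaw [0.5311 0.0391] yaw -0.36883656517150465 z 0.11665760332640965
```

View pics/o10s.png

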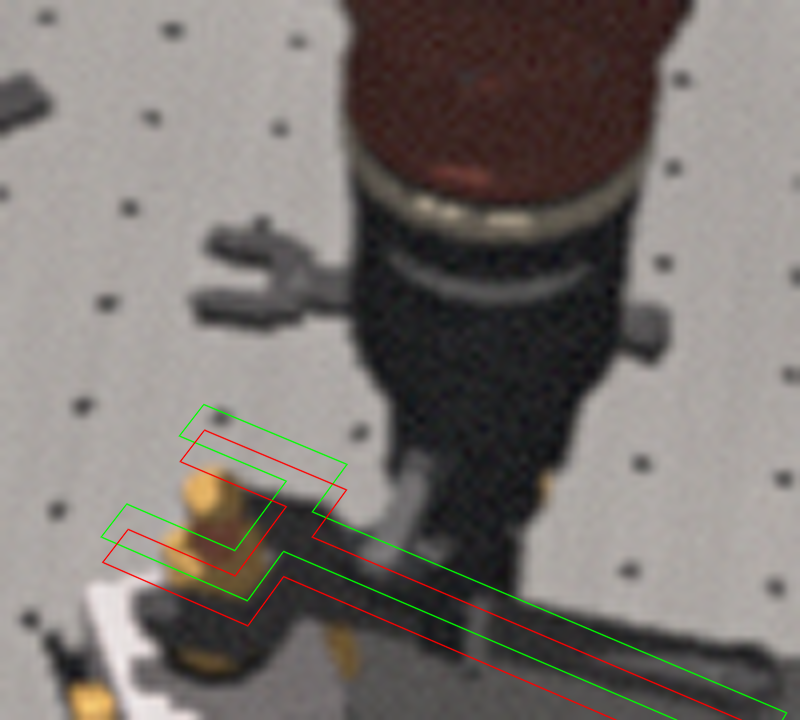

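Request:
carry_out:
  series:
    - [[0,0,0.15],[0,0,0]]
    - [[0,0,0.2],[0,0,0]]
    - [[0,0,0.2],[0,0,0]]
    - [[0,0,0.2],[0,0,0]]
    - [[0,0,0.2],[0,0,0]]
    - [[0,0,0.15],[0,0,0]]
    - [[0,0,0.1],[0,0,0]]
    - [[0,0,0],[0,0,0]]
    - [[0,0,0],[0,0,0]]
    - [[0,0,0],[0,0,0]]

```text
clock: 33.02
eef_pos: [0.4454, 0.0724, 0.0807]
tool_rot: [-3.142, -0.002, 2.773]
force: [-5.5, 1.0, 0.9]
gripper_width: 0.185
```

```bash
python3 jaw.py; python3 - <<'E'
from wr import *
overlay_now('pics/o11',rois=((285,130,100,90),(260,170,100,80)),k=8)
E
```

```text
t 33.12 TCP [0.4454 0.0724 0.0807 2.7732] wyaw -0.3684 to nut: ahead 0.6 left 0.28 mm; F [-5.37  1.22  0.85] F along x,y of wrench [-5.45 -0.79] T [ 0.138  0.82  -0.026] w 0.185
jaw [0.5295 0.0399] yaw -0.3684458150670098 z 0.08575015298472459
```

View pics/o11s.png

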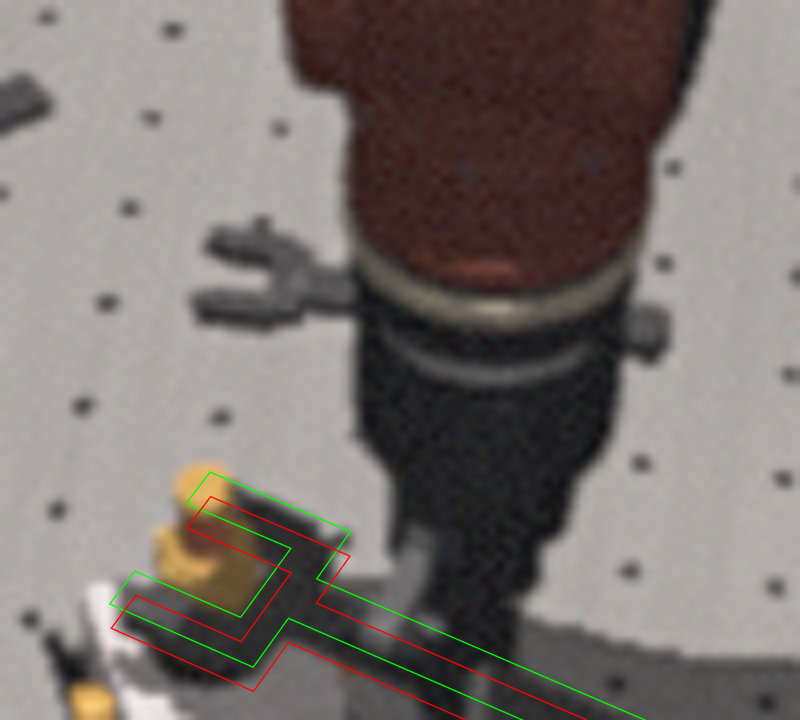

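View pics/o11t.png

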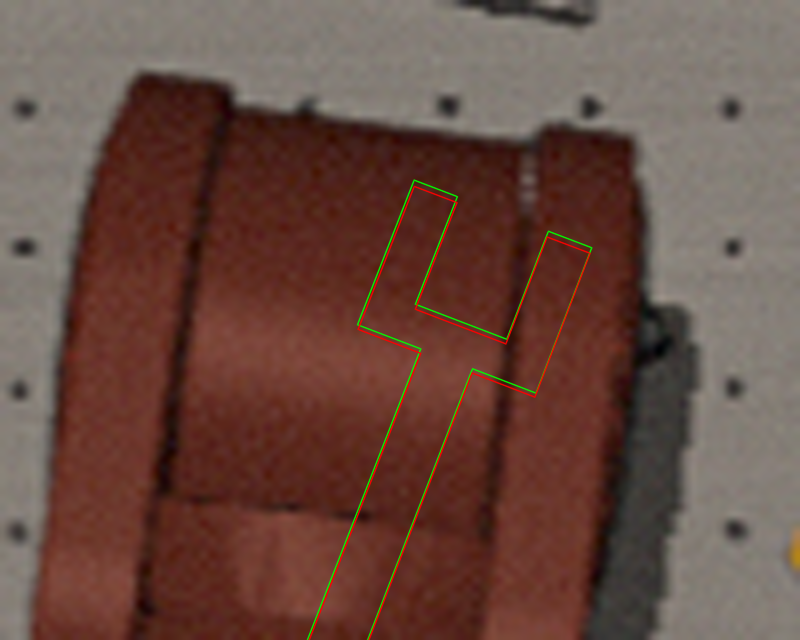

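```bash
python3 - <<'E'
from h import *
t=snap("top");s=snap("side")
for n,a,b in(("A",(365,140),(310,262)),("D",(135,215),(375,455)),("C",(205,445),(592,408))):
    best=min(((np.linalg.norm(back(t,225+a[0]/7-.4,255+a[1]/7-.4,z)-back(s,330+b[0]/6-.4,210+b[1]/6-.4,z)),z) for z in np.arange(.03,.12,.001)))
    print(n,best,back(t,225+a[0]/7-.4,255+a[1]/7-.4,best[1]).round(3))
E
```

```text
A (np.float64(0.0005623783604166737), np.float64(0.058000000000000024)) [0.345 0.152 0.058]
D (np.float64(0.0018914829373844813), np.float64(0.06200000000000003)) [0.318 0.237 0.062]
C (np.float64(0.0012728347199205327), np.float64(0.06700000000000003)) [0.235 0.209 0.067]
```

Request:
carry_out:
  series:
    - [[0.06,0,0],[0,0,0]]
    - [[0.06,0,0],[0,0,0]]
    - [[0.08,0,0],[0,0,0]]
    - [[0.08,0,0],[0,0,0]]
    - [[0,0,0],[0,0,0]]
    - [[0,0,0],[0,0,0]]
    - [[0,0,0],[0,0,0]]
    - [[0,0,0],[0,0,0]]
    - [[0,0,0],[0,0,0]]
    - [[0,0,0],[0,0,0]]

```text
clock: 34.15
eef_pos: [0.4414, 0.0741, 0.0819]
tool_rot: [3.141, 0.004, 2.773]
force: [6.3, -3.2, -2.5]
gripper_width: 0.187
```

```bash
python3 jaw.py; python3 - <<'E'
from wr import *
overlay_now('pics/o12',rois=((285,130,100,90),(260,170,100,80)),k=8)
E
```

```text
t 34.25 TCP [0.4414 0.0741 0.0819 2.7725] wyaw -0.3691 to nut: ahead 4.94 left 0.28 mm; F [ 6.54 -3.37 -2.8 ] F along x,y of wrench [ 7.32 -0.79] T [-0.705 -1.239 -0.04 ] w 0.187
jaw [0.5255 0.0415] yaw -0.3690408303121515 z 0.08694066644822535
```

View pics/o12s.png

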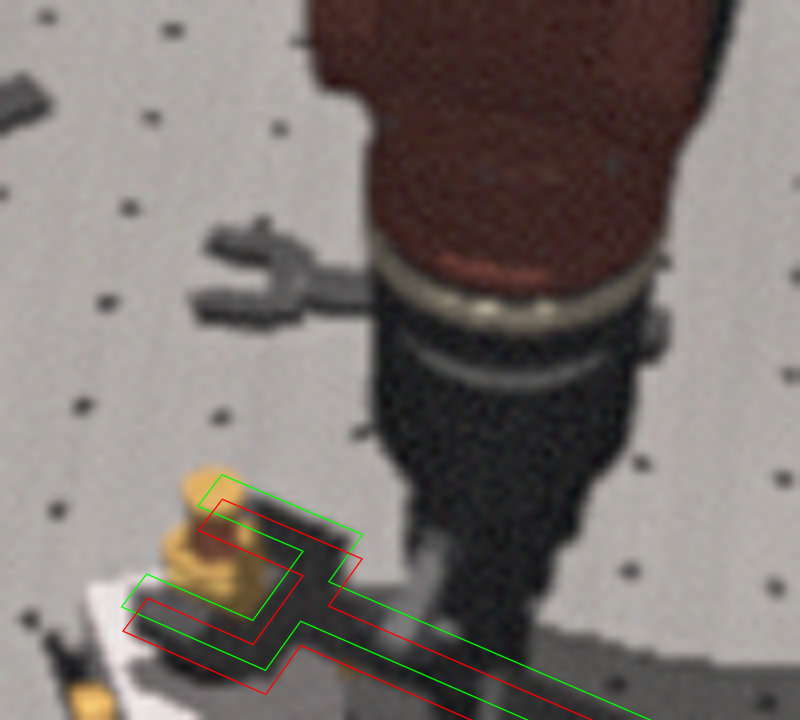

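```bash
python3 - <<'E'
from wr import *
s=snap("side");t=snap("top")
def enh(s,u0,v0,w,h,k,g):
    c=np.clip(255*(s["color"][v0:v0+h,u0:u0+w,::-1]/255.)**g,0,255).astype(np.uint8)
    return cv2.resize(c,None,fx=k,fy=k,interpolation=cv2.INTER_CUBIC)
cv2.imwrite("pics/e1.png",enh(s,296,184,50,40,16,.5)[:600])
E
```

```text
(no output)
```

View pics/e1.png

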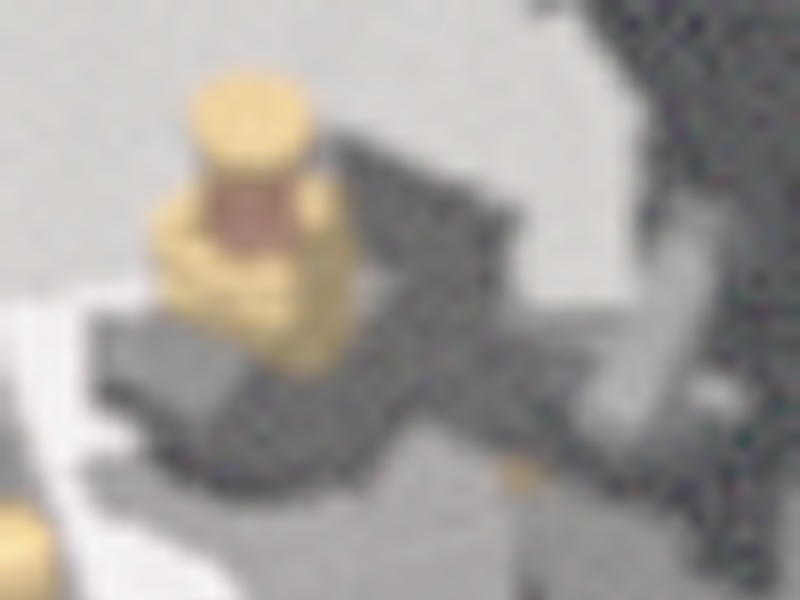

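```bash
python3 - <<'E'
from wr import *
s=snap("side")
def px(x,y): return 296+x/16-.47,184+y/16-.47
for z in(.088,.092,.096):
    a=back(s,*px(345,135),z);b=back(s,*px(515,210),z); d=a-b; print(z,a.round(4),b.round(4),"yaw",np.arctan2(d[1],d[0]))
print("pred corners (wrench frame) back:")
st=manip.read_state();p=st["eef_pos"];w=st["tool_rot"][2]-np.pi
x=np.array([np.cos(w),np.sin(w)]);y=np.array([-x[1],x[0]]);j=p[:2]+.0902*x
for a,b in((19,31),(-32,31),(19,-31),(-32,-31),(-19,15.9),(-19,-15.9)): print(a,b,(j+x*a/1000+y*b/1000).round(4),((proj(s,[*(j+x*a/1000+y*b/1000),.093])-[296,184]+.47)*16).round(0))
# stub top displacement
print("stub", back(s,*px(250,120),.126), proj(s,[.5302,.04,.126]))
for yd in(0,5,10,15,20,25):
    print(yd,[((proj(s,q)-[296,184]+.47)*16).round(0).tolist() for q in hexa(.5285,.0405,.096,np.radians(yd))[:6]])
E
```

```text
0.088 [0.5189 0.0102 0.088 ] [0.4901 0.0219 0.088 ] yaw -0.38488469327125646
0.092 [0.5183 0.0136 0.092 ] [0.4897 0.0252 0.092 ] yaw -0.384884693271256
0.096 [0.5178 0.017  0.096 ] [0.4893 0.0286 0.096 ] yaw -0.38488469327125624
pred corners (wrench frame) back:
19 31 [0.5544 0.0636] [ 67. 349.]
-32 31 [0.5068 0.082 ] [355. 476.]
19 -31 [0.532  0.0058] [267.  85.]
-32 -31 [0.4845 0.0242] [549. 204.]
-19 15.9 [0.5135 0.0632] [329. 376.]
-19 -15.9 [0.502  0.0336] [430. 238.]
stub [0.5286475  0.04155047 0.126     ] [310.62426517 190.48654498]
0 [[151.0, 273.0], [238.0, 326.0], [342.0, 294.0], [358.0, 209.0], [272.0, 157.0], [169.0, 189.0]]
5 [[155.0, 280.0], [248.0, 327.0], [348.0, 288.0], [354.0, 202.0], [262.0, 157.0], [163.0, 195.0]]
10 [[160.0, 286.0], [257.0, 327.0], [353.0, 281.0], [350.0, 196.0], [253.0, 157.0], [158.0, 201.0]]
15 [[165.0, 293.0], [267.0, 326.0], [357.0, 274.0], [344.0, 190.0], [243.0, 157.0], [154.0, 208.0]]
20 [[171.0, 298.0], [277.0, 325.0], [361.0, 267.0], [338.0, 184.0], [234.0, 158.0], [150.0, 215.0]]
25 [[178.0, 304.0], [286.0, 323.0], [363.0, 260.0], [332.0, 179.0], [224.0, 160.0], [148.0, 222.0]]
```

Request:
carry_out:
  series:
    - [[-0.07,0,0],[0,0,0]]
    - [[-0.002,-0.09,0],[0,0,-0.312]]
    - [[-0.002,-0.09,0],[0,0,-0.312]]
    - [[-0.002,-0.09,0],[0,0,-0.312]]
    - [[-0.002,-0.09,0],[0,0,-0.312]]
    - [[0,0,0],[0,0,0]]
    - [[0,0,0],[0,0,0]]
    - [[0,0,0],[0,0,0]]
    - [[0,0,0],[0,0,0]]
    - [[0,0,0],[0,0,0]]

```text
clock: 35.33
eef_pos: [0.4386, 0.0655, 0.0812]
tool_rot: [3.142, -0.0, 2.873]
force: [-1.0, -0.9, -3.1]
gripper_width: 0.186
```

```bash
python3 jaw.py; cat > e.py <<'E'
from wr import *
import sys
def enh(s,u0,v0,w,h,k,g):
    c=np.clip(255*(s["color"][v0:v0+h,u0:u0+w,::-1]/255.)**g,0,255).astype(np.uint8)
    return cv2.resize(c,None,fx=k,fy=k,interpolation=cv2.INTER_CUBIC)
s=snap("side")
cv2.imwrite(sys.argv[1],enh(s,296,184,50,37,16,.5))
E
python3 e.py pics/e2.png
```

```text
t 35.43 TCP [0.4386 0.0655 0.0812 2.8727] wyaw -0.2689 to nut: ahead 4.88 left -0.27 mm; F [-1.05 -0.64 -2.78] F along x,y of wrench [-0.85 -0.89] T [-0.176  0.252 -0.121] w 0.188
```

View pics/e2.png

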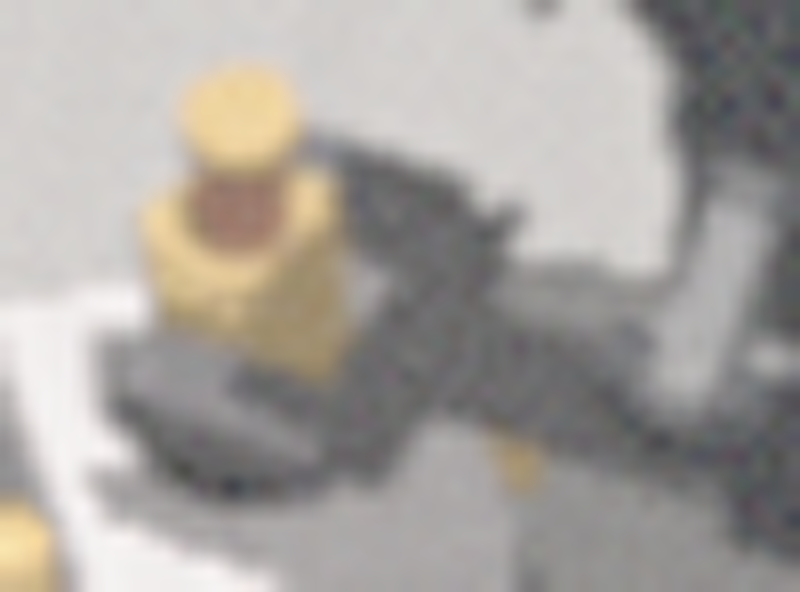

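Request:
carry_out:
  series:
    - [[0.06,0,0],[0,0,0]]
    - [[0.08,0,0],[0,0,0]]
    - [[0.08,0,0],[0,0,0]]
    - [[0.08,0,0],[0,0,0]]
    - [[0,0,0],[0,0,0]]
    - [[0,0,0],[0,0,0]]
    - [[0,0,0],[0,0,0]]
    - [[0,0,0],[0,0,0]]
    - [[0,0,0],[0,0,0]]
    - [[0,0,0],[0,0,0]]

```text
clock: 36.32
eef_pos: [0.4315, 0.0674, 0.0813]
tool_rot: [3.142, -0.0, 2.873]
force: [-1.2, -0.8, -2.8]
gripper_width: 0.183
```

```bash
python3 jaw.py
```

```text
t 36.42 TCP [0.4315 0.0674 0.0813 2.8728] wyaw -0.2688 to nut: ahead 12.24 left -0.22 mm; F [-0.69 -0.68 -2.73] F along x,y of wrench [-0.49 -0.84] T [-0.167  0.23  -0.103] w 0.185
```

Free now. Continue out.

Request:
carry_out:
  series:
    - [[0.12,0,0],[0,0,0]]
    - [[0.12,0,0],[0,0,0]]
    - [[0.12,0,0],[0,0,0]]
    - [[0.12,0,0],[0,0,0]]
    - [[0.12,0,0],[0,0,0]]
    - [[0.12,0,0],[0,0,0]]
    - [[0.12,0,0],[0,0,0]]
    - [[0.12,0,0],[0,0,0]]
    - [[0.12,0,0],[0,0,0]]
    - [[0.12,0,0],[0,0,0]]

```text
clock: 37.25
eef_pos: [0.4023, 0.0755, 0.0813]
tool_rot: [3.141, 0.0, 2.873]
force: [-0.1, -0.1, -2.7]
gripper_width: 0.186
```

```bash
python3 jaw.py; python3 - <<'E'
from wr import *
overlay_now('pics/o13',rois=((285,130,100,90),(260,170,100,80)),k=8)
E
python3 e.py pics/e3.png
```

```text
t 37.35 TCP [0.4021 0.0756 0.0813 2.873 ] wyaw -0.2686 to nut: ahead 42.71 left -0.28 mm; F [ 0.4  -0.54 -2.53] F along x,y of wrench [ 0.53 -0.41] T [ 0.027  0.038 -0.037] w 0.186
jaw [0.4892 0.0516] yaw -0.268612836763797 z 0.0862942036467211
```

View pics/o13s.png

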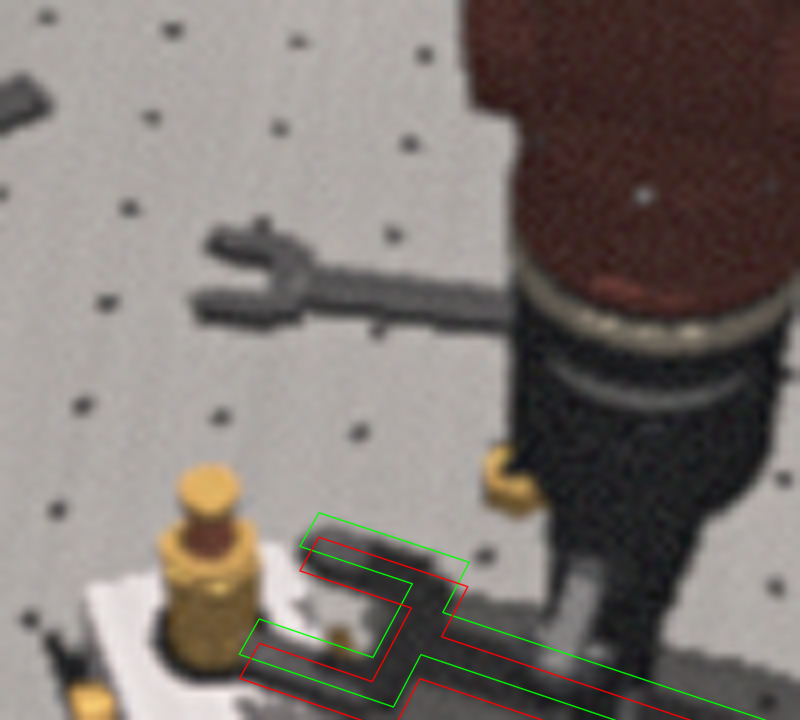

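View pics/e3.png

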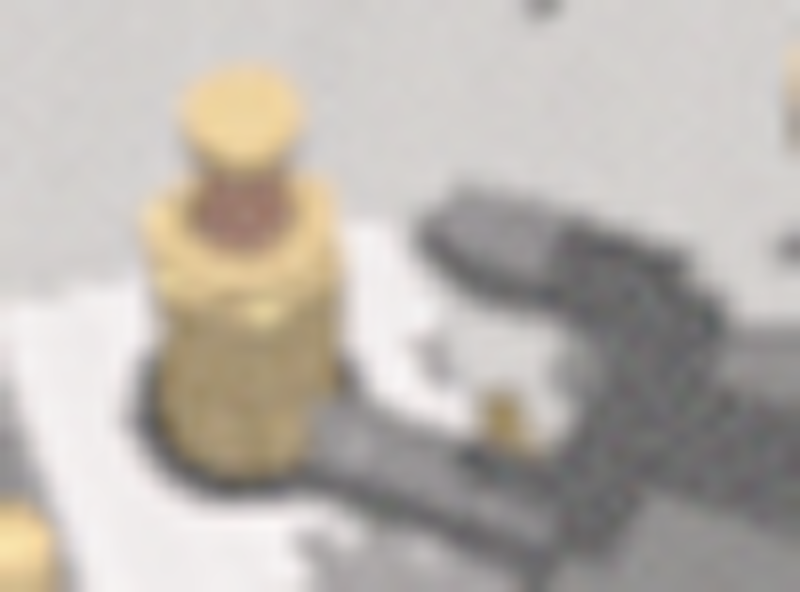

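```bash
python3 - <<'E'
from wr import *
s=snap("side")
print("stub pred",((proj(s,[.5302,.04,.126])-[296,184]+.47)*16).round(0))
for yd in(0,8,16,24,32): print(yd,[((proj(s,q)-[296,184]+.47)*16).round(0).tolist() for q in hexa(.5302,.040,.096,np.radians(yd))[:6]])
ims=[]
for yd in(5,12,19,26):
    P=[(hexa(.5302,.04,.096,np.radians(yd)),(255,0,0)),(hexa(.5302,.04,.076,np.radians(yd)),(0,0,255))]
    ims.append(draw(s,"",302,188,20,28,10,P))
cv2.imwrite("pics/e4.png",np.hstack(ims))
# before-tightening view for comparison from file
a=cv2.imread("pics/side0.png")[188:216,302:322];cv2.imwrite("pics/e5.png",np.hstack([cv2.resize(a,None,fx=14,fy=14,interpolation=cv2.INTER_CUBIC),cv2.resize(s["color"][188:216,302:322,::-1],None,fx=14,fy=14,interpolation=cv2.INTER_CUBIC)]))
E
```

```text
stub pred [242. 111.]
0 [[141.0, 269.0], [228.0, 323.0], [332.0, 290.0], [348.0, 206.0], [262.0, 154.0], [159.0, 185.0]]
8 [[147.0, 280.0], [243.0, 323.0], [341.0, 280.0], [341.0, 195.0], [247.0, 153.0], [150.0, 195.0]]
16 [[156.0, 290.0], [259.0, 323.0], [348.0, 269.0], [333.0, 185.0], [231.0, 154.0], [143.0, 205.0]]
24 [[166.0, 299.0], [274.0, 320.0], [352.0, 258.0], [323.0, 177.0], [216.0, 156.0], [138.0, 217.0]]
32 [[178.0, 307.0], [289.0, 316.0], [355.0, 246.0], [311.0, 169.0], [202.0, 160.0], [135.0, 228.0]]
```

View pics/e4.png

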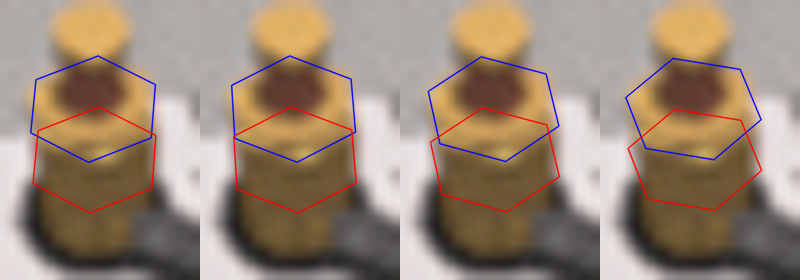

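View pics/e5.png

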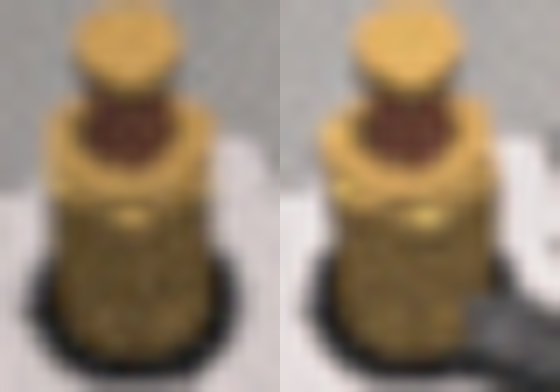

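```bash
python3 - <<'E'
from wr import *
s=snap("side")
o=cv2.imread("pics/o2s.png") # 6x from (285,130)
u0,v0,w,h=300,186,24,30
a=cv2.resize(o[(v0-130)*6:(v0-130+h)*6,(u0-285)*6:(u0-285+w)*6],None,fx=14/6,fy=14/6,interpolation=cv2.INTER_CUBIC)
b=cv2.resize(cv2.resize(s["color"][v0:v0+h,u0:u0+w,::-1],None,fx=6,fy=6,interpolation=cv2.INTER_CUBIC),None,fx=14/6,fy=14/6,interpolation=cv2.INTER_CUBIC)
cv2.imwrite("pics/e6.png",np.hstack([a,b]))
E
```

```text
(no output)
```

View pics/e6.png

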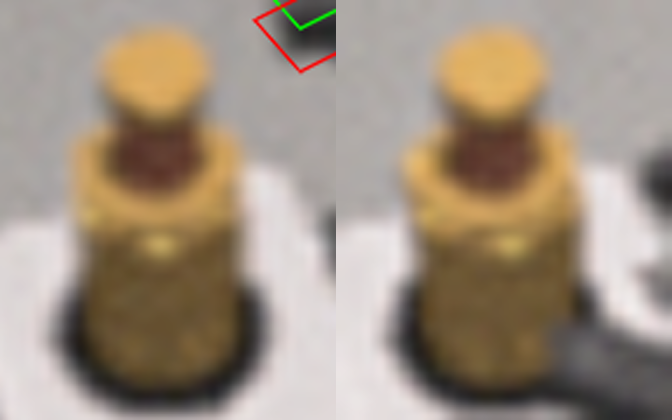

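```bash
python3 - <<'E'
from rows import *
c=cur();print(np.round(c,4))
rows(c,[([.402,.0755,.171,2.873],5),([.4853,-.2878,.171,2.965],20),([.4853,-.2878,.06,2.965],5)])
E
```

```text
[0.4027 0.0753 0.0813 2.8728]
[[[0.006, -0.0, -0.717], [0, 0, -0.0]], [[0.006, -0.001, -0.718], [0, 0, -0.0]], [[0.006, 0.0, -0.717], [0, 0, -0.0]], [[0.006, -0.0, -0.717], [0, 0, -0.0]], [[0.005, -0.0, -0.718], [0, 0, -0.0]], [[-0.354, -0.656, 0.0], [0, 0, -0.06]], [[-0.35, -0.658, 0.0], [0, 0, -0.06]], [[-0.347, -0.66, 0.0], [0, 0, -0.05]], [[-0.345, -0.661, 0.0], [0, 0, -0.06]], [[-0.341, -0.663, 0.0], [0, 0, -0.06]]]
[[[-0.339, -0.664, 0.0], [0, 0, -0.06]], [[-0.335, -0.666, 0.0], [0, 0, -0.05]], [[-0.332, -0.667, 0.0], [0, 0, -0.06]], [[-0.329, -0.669, 0.0], [0, 0, -0.06]], [[-0.326, -0.67, 0.0], [0, 0, -0.06]], [[-0.323, -0.672, 0.0], [0, 0, -0.05]], [[-0.32, -0.674, 0.0], [0, 0, -0.06]], [[-0.317, -0.674, 0.0], [0, 0, -0.06]], [[-0.313, -0.677, 0.0], [0, 0, -0.06]], [[-0.311, -0.678, 0.0], [0, 0, -0.05]]]
[[[-0.307, -0.679, 0.0], [0, 0, -0.06]], [[-0.305, -0.68, 0.0], [0, 0, -0.06]], [[-0.301, -0.682, 0.0], [0, 0, -0.06]], [[-0.298, -0.683, 0.0], [0, 0, -0.06]], [[-0.294, -0.685, 0.0], [0, 0, -0.05]], [[-0.0, -0.0, 0.888], [0, 0, -0.0]], [[-0.0, -0.0, 0.888], [0, 0, -0.0]], [[-0.0, -0.0, 0.888], [0, 0, -0.0]], [[-0.0, -0.0, 0.888], [0, 0, -0.0]], [[-0.0, -0.0, 0.888], [0, 0, -0.0]]]
end [ 0.4853 -0.2878  0.06    2.9648] max 0.888 0.06
```

Request:
carry_out:
  series:
    - [[0.1,0,-0.4],[0,0,0]]
    - [[0.1,0,-0.7],[0,0,0]]
    - [[0,0,-0.8],[0,0,0]]
    - [[0,0,-0.8],[0,0,0]]
    - [[0,0,-0.8],[0,0,0]]
    - [[-0.2,-0.4,0],[0,0,0]]
    - [[-0.35,-0.65,0],[0,0,0]]
    - [[-0.35,-0.65,0],[0,0,-0.1]]
    - [[-0.35,-0.66,0],[0,0,-0.1]]
    - [[-0.35,-0.66,0],[0,0,-0.1]]

```text
clock: 38.43
eef_pos: [0.4168, -0.0074, 0.1697]
tool_rot: [3.142, 0.001, 2.897]
force: [-0.6, 0.0, -4.1]
gripper_width: 0.188
```

Request:
carry_out:
  series:
    - [[-0.34,-0.66,0],[0,0,-0.1]]
    - [[-0.34,-0.66,0],[0,0,-0.1]]
    - [[-0.34,-0.66,0],[0,0,-0.1]]
    - [[-0.33,-0.66,0],[0,0,-0.1]]
    - [[-0.33,-0.67,0],[0,0,-0.1]]
    - [[-0.32,-0.67,0],[0,0,-0.1]]
    - [[-0.32,-0.67,0],[0,0,-0.1]]
    - [[-0.32,-0.67,0],[0,0,-0.1]]
    - [[-0.31,-0.67,0],[0,0,0]]
    - [[-0.31,-0.67,0],[0,0,0]]

```text
clock: 39.27
eef_pos: [0.4619, -0.1874, 0.1695]
tool_rot: [-3.142, 0.0, 2.961]
force: [0.4, -0.8, -2.8]
gripper_width: 0.188
```

```bash
python3 plan.py .4853 -.2878 .05 169.9; python3 st.py
```

```text
pos [ 0.4619 -0.1874  0.1695] rpy [-3.1416e+00  3.0000e-04  2.9608e+00] yawdeg 169.64 q [-0.648 -0.212 -0.32   1.462  0.    -0.468]
tool shift in units(25mm) [-1.641 -3.783  4.781] | /10: [-0.164 -0.378  0.478] /20: [-0.082 -0.189  0.239] /30: [-0.055 -0.126  0.159] turn z units(.08) -0.057
t 39.27 pos [ 0.4619 -0.1874  0.1695] yaw 2.961 F [ 0.37 -0.83 -2.81] T [-0.011  0.031  0.076] eff6 0.428 w 0.188
```

Request:
carry_out:
  series:
    - [[-0.27,-0.63,0.2],[0,0,0]]
    - [[-0.27,-0.63,0.4],[0,0,0]]
    - [[-0.27,-0.63,0.6],[0,0,0]]
    - [[-0.27,-0.63,0.6],[0,0,0]]
    - [[-0.27,-0.63,0.6],[0,0,0]]
    - [[-0.27,-0.63,0.6],[0,0,0]]
    - [[0,0,0.6],[0,0,0]]
    - [[0,0,0.5],[0,0,0]]
    - [[0,0,0.4],[0,0,0]]
    - [[0,0,0],[0,0,0]]

```text
clock: 40.1
eef_pos: [0.4836, -0.2853, 0.0541]
tool_rot: [3.139, -0.003, 2.961]
force: [-0.5, -0.4, -3.6]
gripper_width: 0.188
```

```bash
python3 plan.py .4853 -.2878 .001 169.9; python3 - <<'E'
from wr import *
s,t,*_=overlay_now('pics/o14',rois=((290,80,100,80),(405,165,80,105)),k=8)
u0,v0,w,h=308,192,26,26
a=cv2.imread("pics/top0.png")[v0:v0+h,u0:u0+w]; 
ims=[cv2.resize(x,None,fx=15,fy=15,interpolation=cv2.INTER_CUBIC) for x in(a,t["color"][v0:v0+h,u0:u0+w,::-1])]
cv2.imwrite("pics/e7.png",np.hstack(ims))
b=cv2.resize(s["color"][186:216,300:324,::-1],None,fx=14,fy=14,interpolation=cv2.INTER_CUBIC);cv2.imwrite("pics/e8.png",b)
E
```

```text
pos [ 0.4836 -0.2853  0.0541] rpy [ 3.1395e+00 -2.9000e-03  2.9612e+00] yawdeg 169.66 q [-0.766  0.038 -0.295  1.241  0.    -0.586]
tool shift in units(25mm) [-0.092 -0.092  2.125] | /10: [-0.009 -0.009  0.213] /20: [-0.005 -0.005  0.106] /30: [-0.003 -0.003  0.071] turn z units(.08) -0.051
jaw [ 0.5723 -0.3014] yaw -0.18039198782325494 z 0.05914150170641489
```

View pics/o14s.png

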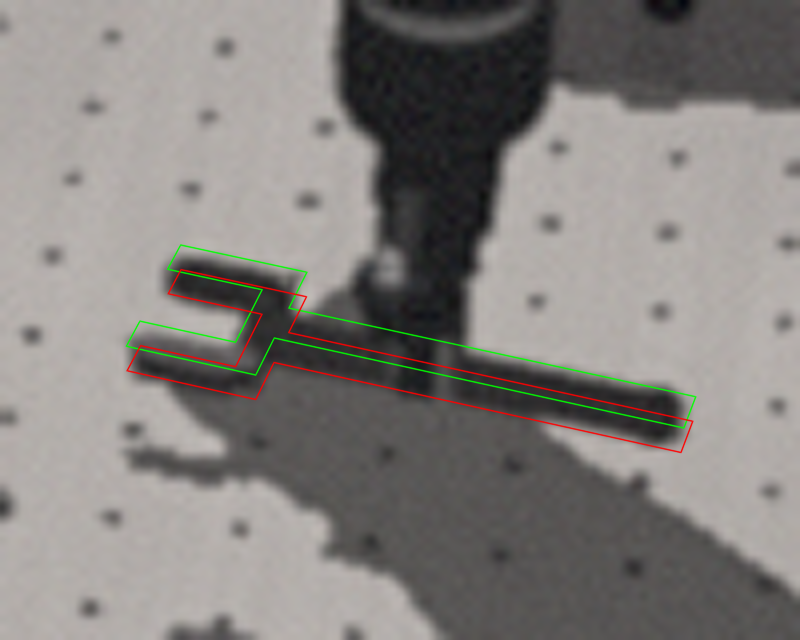

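View pics/e7.png

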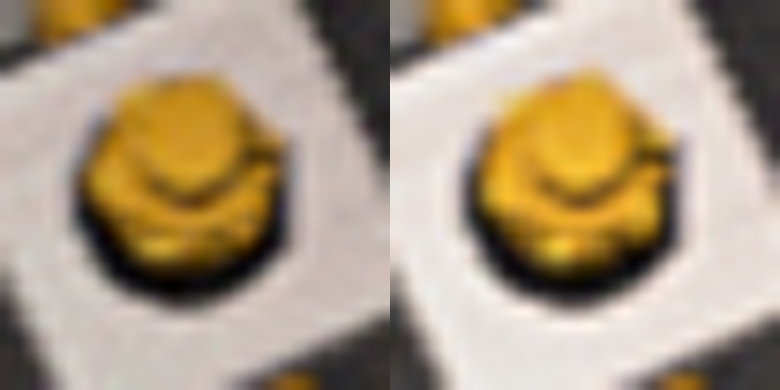

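View pics/e8.png

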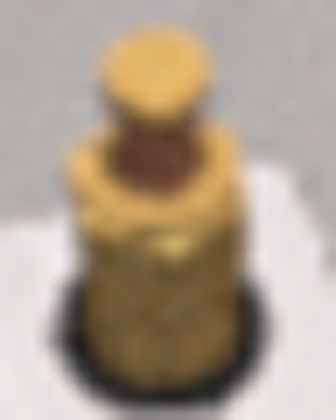

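Request:
carry_out:
  series:
    - [[-0.05,-0.05,0.2],[0,0,0]]
    - [[-0.04,-0.04,0.3],[0,0,0]]
    - [[0,0,0.3],[0,0,0]]
    - [[0,0,0.3],[0,0,0]]
    - [[0,0,0.3],[0,0,0]]
    - [[0,0,0.2],[0,0,0]]
    - [[0,0,0.15],[0,0,0]]
    - [[0,0,0.1],[0,0,0]]
    - [[0,0,0.1],[0,0,0]]
    - [[0,0,0],[0,0,0]]

```text
clock: 41.03
eef_pos: [0.4864, -0.2892, 0.0071]
tool_rot: [3.141, -0.0, 2.961]
force: [-0.1, 0.6, -3.5]
gripper_width: 0.188
```

```bash
python3 av.py; python3 plan.py .4853 -.2878 .001 169.9
```

```text
t 41.18 yaw 2.961 w 0.189 Tz [-0.058 -0.006 -0.012  0.024] T [-0.027  0.045 -0.013] F [-0.25  0.24 -3.5 ]
pos [ 0.4867 -0.2894  0.0078] rpy [-3.1414e+00  4.0000e-04  2.9609e+00] yawdeg 169.65 q [-0.768  0.088 -0.331  1.152  0.    -0.587]
tool shift in units(25mm) [0.066 0.054 0.274] | /10: [0.007 0.005 0.027] /20: [0.003 0.003 0.014] /30: [0.002 0.002 0.009] turn z units(.08) -0.055
```

Request:
carry_out:
  series:
    - [[0,0,0.06],[0,0,0]]
    - [[0,0,0.06],[0,0,0]]
    - [[0,0,0.05],[0,0,0]]
    - [[0,0,0.05],[0,0,0]]
    - [[0,0,0.04],[0,0,0]]
    - [[0,0,0],[0,0,0]]
    - [[0,0,0],[0,0,0]]
    - [[0,0,0],[0,0,0]]
    - [[0,0,0],[0,0,0]]
    - [[0,0,0],[0,0,0]]

```text
clock: 42.02
eef_pos: [0.4865, -0.2894, 0.0023]
tool_rot: [-3.141, 0.0, 2.961]
force: [-6.0, 4.3, 9.9]
gripper_width: 0.189
```

```bash
python3 st.py
```

```text
t 42.02 pos [ 0.4865 -0.2894  0.0023] yaw 2.961 F [-5.96  4.3   9.89] T [ 0.807  0.999 -0.003] eff6 -0.008 w 0.189
```

Request:
carry_out:
  series:
    - [[0,0,0],[0,0,0]]
    - [[0,0,0],[0,0,0]]
    - [[0,0,0],[0,0,0]]
    - [[0,0,0],[0,0,0]]
    - [[0,0,0],[0,0,0]]
    - [[0,0,0],[0,0,0]]
    - [[0,0,-0.1],[0,0,0]]
    - [[0,0,-0.3],[0,0,0]]
    - [[0,0,-0.6],[0,0,0]]
    - [[0,0,-0.8],[0,0,0]]
  grip: 50

```text
clock: 42.85
eef_pos: [0.4857, -0.2885, 0.0457]
tool_rot: [3.14, -0.002, 2.961]
force: [0.3, -0.5, 0.1]
gripper_width: 0.499
```

Request:
carry_out:
  series:
    - [[0,0,-0.8],[0,0,0]]
    - [[0,0,-0.8],[0,0,0]]
    - [[0,0,-0.8],[0,0,0]]
    - [[0,0,-0.8],[0,0,0]]
    - [[0,0,-0.6],[0,0,0]]
    - [[0,0,-0.4],[0,0,0]]
    - [[0,0,-0.2],[0,0,0]]
    - [[0,0,0],[0,0,0]]
    - [[0,0,0],[0,0,0]]
    - [[0,0,0],[0,0,0]]

```text
clock: 43.68
eef_pos: [0.486, -0.2889, 0.1548]
tool_rot: [3.141, -0.001, 2.961]
force: [0.1, -0.1, -0.0]
gripper_width: 0.496
```

```bash
python3 st.py; python3 - <<'E'
from wr import *
s=snap("side");t=snap("top")
x0=[.5749,-.306,-.18]
cv2.imwrite("pics/fs.png",s["color"][:,:,::-1]);crop(s,"pics/fs2.png",290,100,100,120,5)
cv2.imwrite("pics/ft.png",t["color"][:,:,::-1])
j=x0
cv2.imwrite("pics/fo.png",draw(s,"",295,105,90,60,8,[(wpts(*j,.012),(0,255,0)),(wpts(*j,0),(0,0,255))]))
E
```

```text
t 43.68 pos [ 0.486  -0.2889  0.1548] yaw 2.961 F [ 0.09 -0.12 -0.05] T [-0.04   0.033 -0.006] eff6 -0.0 w 0.496
```

View pics/fo.png

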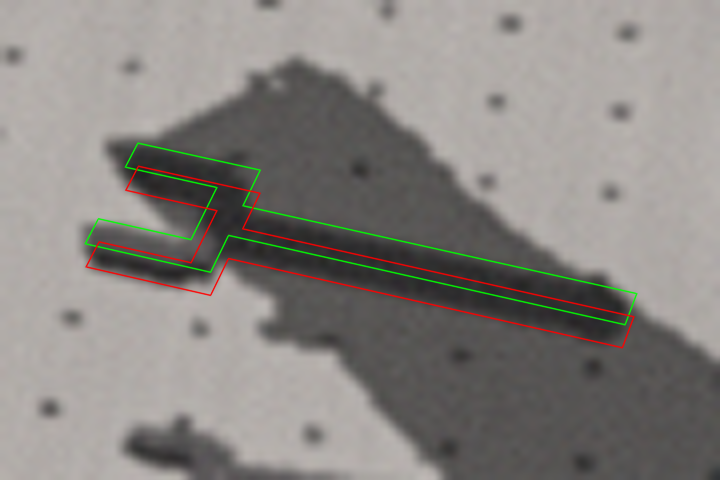

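View pics/fs.png

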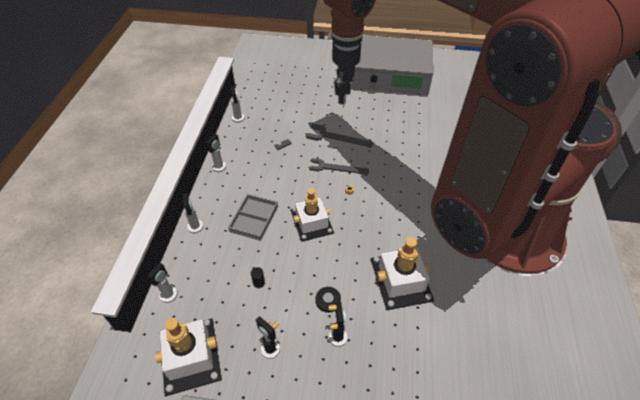

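View pics/ft.png

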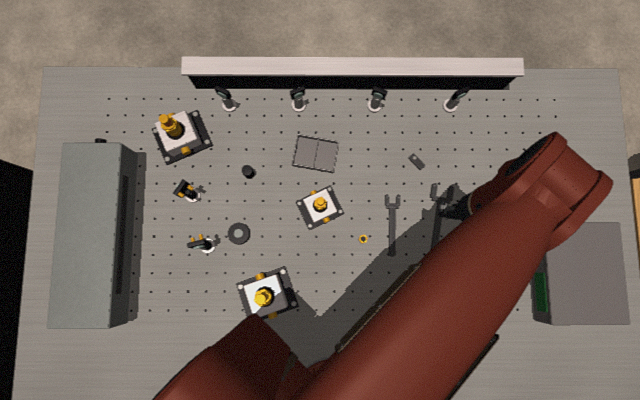

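```bash
cat > nut.py <<'E'
from wr import *
def goldmask(c):
    c=c.astype(float); r,b=c[...,2],c[...,0]; m=(r-b); return np.clip((r-b)/np.maximum(r,40)/.6,0,1)  # BGR
def rend(s,x,y,yaw,roi,k=10):
    u0,v0,w,h=roi; im=np.zeros((h*k,w*k),np.uint8)
    def hull(P):
        P=(np.array([proj(s,p) for p in P])-[u0,v0]+.5)*k-.5
        cv2.fillConvexPoly(im,np.int32(np.round(cv2.convexHull(np.float32(P))*16)),255,cv2.LINE_AA,4)
    hull(hexa(x,y,.0955,yaw)+hexa(x,y,.0765,yaw)); 
    hull(circ(x,y,.126,.0095)+circ(x,y,.096,.0085))
    hull(circ(x,y,.076,.014)+circ(x,y,.051,.014))
    return cv2.resize(im,(w,h),interpolation=cv2.INTER_AREA)/255.
def est(s,img,roi):
    u0,v0,w,h=roi; m=goldmask(img)
    res=[]
    for yd in range(-18,44,3):
        best=9e9
        for dx in np.arange(-.0015,.0016,.0005):
            for dy in np.arange(-.0015,.0016,.0005):
                e=np.abs(rend(s,.5302+dx,.04+dy,np.radians(yd),roi,6)-m)[:,:].sum()
                best=min(best,e)
        res.append((yd,round(best,2)))
    return res
E
python3 - <<'E'
from nut import *
s=snap("side");t=snap("top")
for nm,cam_,f,org in(("side",s,"pics/o2s.png",(285,130)),("top",t,"pics/o2t.png",(290,170))):
    roi=(300,184,24,24) if nm=="side" else (308,192,26,20)
    u0,v0,w,h=roi
    o=cv2.imread(f); o=o[(v0-org[1])*6:(v0-org[1]+h)*6,(u0-org[0])*6:(u0-org[0]+w)*6]; o=cv2.resize(o,(w,h),interpolation=cv2.INTER_AREA)
    i0=cv2.imread(f"pics/{nm}0.png")[v0:v0+h,u0:u0+w]
    now=cam_["color"][v0:v0+h,u0:u0+w,::-1]
    # round trip same resampling
    now=cv2.resize(cv2.resize(now,None,fx=6,fy=6,interpolation=cv2.INTER_CUBIC),(w,h),interpolation=cv2.INTER_AREA)
    for l,im in(("init",i0),("tight",o),("now",now)): 
        r=est(cam_,im,roi); print(nm,l,"best",min(r,key=lambda q:q[1]),[q[1] for q in r])
E
```

```text
side init best (9, np.float64(63.45)) [np.float64(71.88), np.float64(71.66), np.float64(70.93), np.float64(69.99), np.float64(69.2), np.float64(68.19), np.float64(67.33), np.float64(66.88), np.float64(65.29), np.float64(63.45), np.float64(63.81), np.float64(65.16), np.float64(66.76), np.float64(67.74), np.float64(68.51), np.float64(69.51), np.float64(70.37), np.float64(71.08), np.float64(71.57), np.float64(71.83), np.float64(71.88)]
side tight best (9, np.float64(70.45)) [np.float64(78.46), np.float64(78.21), np.float64(77.48), np.float64(76.59), np.float64(75.92), np.float64(74.96), np.float64(74.27), np.float64(73.85), np.float64(72.26), np.float64(70.45), np.float64(70.71), np.float64(71.8), np.float64(73.26), np.float64(74.21), np.float64(74.92), np.float64(76.0), np.float64(76.86), np.float64(77.56), np.float64(78.0), np.float64(78.38), np.float64(78.46)]
side now best (12, np.float64(61.99)) [np.float64(69.57), np.float64(69.51), np.float64(68.89), np.float64(68.5), np.float64(67.87), np.float64(66.91), np.float64(65.85), np.float64(65.49), np.float64(63.99), np.float64(62.11),
[... 813 characters left out ...]
), np.float64(78.31), np.float64(78.05), np.float64(77.96), np.float64(78.3), np.float64(78.97), np.float64(79.29), np.float64(80.03), np.float64(80.61), np.float64(81.13), np.float64(81.78), np.float64(82.2), np.float64(82.4), np.float64(82.36), np.float64(81.93)]
top now best (18, np.float64(69.12)) [np.float64(71.56), np.float64(72.01), np.float64(72.08), np.float64(71.88), np.float64(71.38), np.float64(70.82), np.float64(70.37), np.float64(69.97), np.float64(69.74), np.float64(69.54), np.float64(69.2), np.float64(69.14), np.float64(69.12), np.float64(69.5), np.float64(69.66), np.float64(70.08), np.float64(70.43), np.float64(70.72), np.float64(71.11), np.float64(71.49), np.float64(71.56)]
```

```bash
python3 - <<'E'
from h import *
s=manip.read_state();print(s["clock"],s["force"].round(2),np.abs(s["joint_vel"]).max())
print(manip.finish_job())
E
```

```text
43.8833 [-0.13 -0.19  0.15] 0.004304773632584017
the job is handed in; nothing more can be done
None
```

I ran the nut down to finger-tight with the fingers, tightened it about one flat more with the large wrench, laid the wrench flat and handed the job in at 43.9 s. `finish_job` gives no verdict, so everything below comes from my own readings.

**Finger-tight:** the drag torque of about 0.25 N m appeared after roughly 0.85 rad of turning. It then jumped to about 0.9 N m at the hard stop, and I let go there.

**One flat more:** my estimates of the tightening disagree somewhat, but all fall inside 0.80 to 1.30 rad.
- Wrench travel while the nut was yielding, at about 0.8 N m, gives roughly 1.04 rad.
- Comparing the hex's orientation in the camera images before and after gives 0.91 to 1.0 rad. This reads low if the nut unwound a little as the wrench came off.

**What went wrong on the way:** my first try at taking the wrench off, by lifting it straight up, jammed on the nut and tilted the wrench in the grip. I lowered it again, turned it back about 0.1 rad more and slid it out sideways. The sideways force I read peaked at about 7 N, which is under 2 mm of give against the 6 mm limit.

**Last checks:**
- The wrench lies flat in the side image, about 2 mm from where it started.
- The bystanders look unmoved by eye in both camera views.
- The stub appears back at its starting spot in the image.
- The arm was at rest with near-zero force on the tool.

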